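# Lock the panel, then hold the spring clamp open round its edge

### The arm

A 7-joint arm with a two-finger parallel gripper is mounted at the origin on the work surface; the furniture and walls round the work are solid. World frame = base frame: x ahead of the robot, y to its left, z up, the work surface at z = 0. Lengths are in m, angles in rad, forces in N, time in s.
With the tool pointing down it reaches from about 0.35 to 0.9 m from the base axis. Payload 8.1 kg.
Tool frame: the origin (TCP) lies on the centre line of the jaws, within the pads' length; the fingertips stand 14 mm ahead of it and the grasp point (between the pads) lies 5 mm behind it (arm.tip_reach is the distance from the TCP to the fingertips, in m); z points along the fingers, y is the direction in which the jaws open and shut (so a half turn about z gives the same grasp; the last joint's range is limited). The gripper opens to 92 mm and grips with 3 to 60 N. Pads are 19 mm wide; open, the fingers measure 130 mm over their backs; the gripper's body (75 mm by 190 mm) begins 47 mm behind the grasp point.
Start: joints at [1.162, 0.434, 0.025, 1.573, -0.012, 1.134, -0.075], TCP at [0.188, -0.596, 0.215] pointing down, gripper open.
Joint ranges: [-2.62, 2.62], [-0.44, 2.09], [-1.27, 1.32], [0.08, 2.57], [-1.32, 4.46], [0.12, 2], [-2.74, 2.74]. Speed limits (rad/s): [2.22, 2.22, 3.01, 3.01, 3.14, 3.14, 3.14].

### API

Orientations are given as a rotation vector (axis times angle).
In Python, from cell import sensors, vision, arm, nets gives the robot as it stands.
- The arm moves only by the shell command python3 -m handwheel 'ROWS' [FORCE]. ROWS is JSON, a list of rows, each an object of numbers: "tx", "ty", "tz": the shift along the tool's x, y, z in cm; "wx", "wy", "wz": the turn, a rotation vector about the tool's x, y, z in degrees; "claw": the opening, from 0 (shut) to 1 (fully open). A call has 1 to 12 rows; each row is the pose to reach, as a shift and turn from the pose commanded when the call began, along the tool's axes at that moment; what a row does not reach only later rows make up. A row lasts 1/12 s, in which the tool goes at most 41.7 mm and 7.16 degrees, less where a joint would pass 70% of its speed; a pose out of reach is approached as far as the arm can. A call with a gripper value outside its range is refused whole. The fingers move at their own pace and stop on an object; FORCE is the grip in N (left out, the last holds). Time passes only in rows, so rows that repeat a pose let the fingers close. It gives the time, the measured TCP pose, the force and the opening at its end, in the units of the state.
- sensors.observe(): the state, without advancing time (a new reading comes with each control period).
- vision.get_image(name): name is "scene" or "top" or "wrist"; returns (picture, depth): 400x640x3 uint8, blue, green, red; 400x640 float32, m along the optical axis (not along the pixel's ray), 0 where there is no reading.
- vision.camera_model(name): a dict with "K" (3x3 intrinsics, pixels), "xyz" and "attitude" of the camera in the world; the wrist camera has in their place "hand_eye" (4x4, takes a point from camera to tool coordinates, whose origin is the TCP and whose axes are the flange's). Camera axes: x right, y down, z forward; pixel columns grow to the right and rows downward; lengths in m; the calibration is good to about 2 mm. A picture is of the moment at which its call begins: read the wrist's pose just before it. camera_model takes no time and is no camera call.
- arm.sign_off(): hands the job in, once; it reports no verdict.
Trained networks look in the newest picture that a camera, given by its name, has taken for a name from the list of things; names that differ only in an ending like _2 or _b are one class to them, and where a whole thing is asked for, a point or a joint stands for the part that bears it (a point fixed in the world has none). Each returns a list of dicts, best first, with "score" (0 to 1); they miss things now and then, are a little off and sometimes report something else, mostly with a low value. They report only what shows in the picture. A call takes as long as a camera call.
- nets.cut_out(label, camera): "region" (400x640 bool, what is visible of it) and "uv" ([column, row] in pixels, amid what is visible of it).
The state is a dict: "clock": time; "joints": joint angles; "dq": joint speeds; "joint_efforts": joint torques, N m; "position": TCP position; "ee_rot": TCP orientation; "force": force on the tool from outside, world axes, zero at the start; "ft_torque": the same for the moment, N m; "width": opening from 0.0 (shut) to 1.0 (fully open).
Only numpy, scipy, OpenCV 4.12 (cv2) and the standard library are available. Lean on these libraries where they do the work, as an engineer would, in place of code of your own. Each camera call takes 0.05 s, during which the arm holds its last target.

### The job

I am about to glue an edging strip onto the white panel. First swing the red lever of the edge clamp it stands in fully down so the leaning panel is gripped upright; then pick up the spring clamp, squeeze it wide open and hold it in the air gaping round the panel's free upright edge (the one nearest you, upper half), one jaw on each side, tips about 2 cm in past the edge, neither touching the panel, so I can slip the strip in. Finish there, still holding it open; don't knock the panel on the way and leave the other things alone.

Things in the scene. Friction and masses are not known exactly. Their poses are not given: they have to be found in the camera images.
- edge_clamp: Edge clamp fixed to the table: plywood base 130 x 205 x 15 mm with a steel fence and a rubber-faced sliding pad (both up to 54 mm above the table) and a red-gripped cam lever. Origin at table level under the slot where the panel stands; x along the panel, from its free edge inwards, y to the lever's side, z up. The base spans x -60 to 70, y -45 to 160 mm.
- lever_hinge (a point): Middle of the lever's hinge pin, fixed on the edge clamp: 95 mm to +y of its origin, 42 mm above the table. x lies along the pin (level, parallel to the panel), y points level away from the panel (the side to which the lever swings down), z up. Steel cheeks up to 68 mm above the table, 29 mm over their outsides, stand either side of the lever.
- lever_grip (a point): Point on the lever's axis in the middle of its red round grip, 82 mm from the hinge. The grip is 18 mm thick, runs from about 50 to 109 mm from the hinge and is free on all sides.
- lever (a joint): Cam lever angle, rad: 0 = nearly upright, clamp open; 1.2 = swung fully down to its stop (11 degrees above level), clamp shut. At angle q the lever points (1.396 - q) rad above level in the y-z plane of lever_hinge. It stays where it is left; 3 to 5 N at the grip moves it. Swinging it down moves the plunger 6.6 mm; the pad meets the panel at about 0.95 and springs back up to 1.5 mm.
- clamp_pad: Steel pad with rubber face, 80 x 38 mm, 8 mm thick, that the cam pushes against the panel. It sits sprung on the plunger that the lever moves; shut, it presses with about 20 N.
- panel: White rigid panel, 180 mm long, 118 high, 6 thick, standing on its long edge on the 15 mm base between fence and pad; 0.1 to 0.25 kg. Until the clamp is shut it stands loose and leans against the fence. Origin at its centre; x along its length (from the free edge inwards), y through its thickness (towards the pad and lever), z up.
- panel_edge (a point): Point on the panel's free upright edge (the end nearest the robot, which overhangs the base), mid thickness, 12 mm above half height (about 86 mm above the table). Axes as the panel's: x points from the edge into the panel.
- spring_clamp: Small steel spring clamp with green grips, 115 mm long, 24 tall as it lies flat, about 80 g. Origin on its pivot, half-way up. The axes belong to the left arm: with the jaws shut, x points along the clamp to the jaw tips, y to the left arm, z up along the pin. Squeezed evenly, each arm turns by half of joint clamp_arm, so its middle line points half that angle clockwise (from above) of x.
- clamp_grips (a point): Point between the two green grips, on the clamp's middle line when shut, 46 mm behind the pivot, half-way up. The grips run 24 to 66 mm behind the pivot; shut, they splay, 39 mm over their outsides at the front and 59 at the back. Squeezed parallel they measure about 28 mm and the jaws gape 21 mm. Each grip takes 6 N to start, 12 to 20 N to open fully. Let go, it snaps shut.
- clamp_arm (a joint): Angle between the spring clamp's arms, rad: 0 = jaws shut, 0.30 = jaws 14 mm apart at the tips, 0.46 = grips parallel, jaws 21 mm apart, 0.5 = stop.
- jaw_left_tip (a point): Inner face of the left jaw's rubber pad, near its tip, 45 mm ahead of the pivot. The pad is 12 mm long and ends 49 mm ahead of the pivot.
- jaw_right_tip (a point): The same on the right jaw.
- tape_masking: Bystander: roll of masking tape lying flat, 104 mm across, 25 high.
- screw_tin: Bystander: open round tin, 66 mm across, 41 high.
- tape_measure: Bystander: yellow tape measure, 67 x 85 x 31 mm.
- ear_muff_black: Bystander: black ear muffs, 208 x 206 x 98 mm.
- scissors: Bystander: blue-handled scissors, 199 mm long.
- pine_block: Bystander: pine block, 47 x 125 x 37 mm.
- profile_offcut_1: Bystander: white channel offcut, 22 x 170 x 13 mm.
- glue_bottle: Bystander: white glue bottle with grey cap, 48 mm across, 140 high.

How it is judged:
On the way, in this order (a step that is already met when the one before it is completed fails the run):
1. the lever is swung fully down and the panel is gripped upright (value of joint lever above 1.08 rad and angle between panel's own z axis and vertical below 0.025 rad and contact force between clamp_pad and panel above 2 N), for 0.2 s.
2. the spring clamp is squeezed open and lifted clear of the table (value of joint clamp_arm above 0.3 rad and height (world z) of spring_clamp above 0.045 m), for 0.2 s.
At the end, for the whole second after the job is handed in: Lever within 0.12 rad of shut, pad pressing the panel (over 2 N), panel within 0.025 rad of upright; spring clamp held still by the fingers in the air, open over 0.30 rad, jaw tips 6 to 38 mm past the free edge, above 15 mm below mid height, one each side, over 0.5 mm off the faces, no contact (all of step 1 and value of joint clamp_arm above 0.3 rad and x of jaw_left_tip in the frame of panel_edge between 0.006 and 0.038 m and z of jaw_left_tip in the frame of panel between -0.015 and 0.056 m and y of jaw_left_tip in the frame of panel above 0.0035 m and x of jaw_right_tip in the frame of panel_edge between 0.006 and 0.038 m and z of jaw_right_tip in the frame of panel between -0.015 and 0.056 m and y of jaw_right_tip in the frame of panel below -0.0035 m and height (world z) of spring_clamp above 0.05 m and contact force between the fingers and spring_clamp above 4 N and contact force between spring_clamp and panel below 0.3 N and linear speed of spring_clamp below 0.02 m/s); the arm keeps its last pose, push and grip.
It fails at once if the panel is knocked with the spring clamp (over 10 N) (contact force between spring_clamp and panel above 10 N).
It fails at once if another thing on the table is moved more than 30 mm (distance of any of tape_masking, screw_tin, tape_measure, ear_muff_black, scissors, pine_block, profile_offcut_1, glue_bottle from where it was at the start of the episode above 0.03 m).
It also fails if it takes over 54 s, if anything falls off the work surface, if the arm or the gripper's body presses on something with over 40 N, if the wrist force passes 120 N, or if a joint passes its speed limit or range.

## Working session

There is one attempt and no reset: what is moved stays moved. The work goes in short steps, Python scripts to look and compute and a shell command to move; the robot and the scene stay as the last step left them, time stands still between calls to the robot, and variables do not carry over. Pictures are saved under pics/ and viewed, and the job is handed in when it is done.

```bash
ls; mkdir -p pics; python3 - <<'E'
from cell import sensors, vision, arm, nets
import cv2
print(sensors.observe())
for n in ["scene","top","wrist"]:
    im,d=vision.get_image(n); cv2.imwrite(f"pics/{n}0.png",im)
    print(n,vision.camera_model(n))
E
```

```text
pics
{'clock': 0.0, 'joints': array([ 1.16242319,  0.43524948,  0.02498307,  1.57410605, -0.01162029,
        1.13398528, -0.07512169]), 'dq': array([ 4.11088708e-04,  3.08367682e-04, -1.83543335e-03, -5.07432063e-05,
        8.29392671e-04, -5.56539082e-04,  3.39366564e-04]), 'joint_efforts': array([-2.01774892e-04, -6.67848372e+01,  9.85223427e-01, -3.14466119e+01,
       -6.04266627e-02,  4.26281698e-02,  2.46890295e-04]), 'position': array([ 0.18792814, -0.59551866,  0.21452517]), 'ee_rot': array([-3.10343336e+00, -4.78031308e-01,  5.86435937e-04]), 'force': array([-0.15058695, -0.5678301 , -0.37329194]), 'ft_torque': array([-0.01533318, -0.04772844, -0.03057067]), 'width': 1.001313604286156}
scene {'K': array([[422.03090484,   0.        , 316.69160698],
       [  0.        , 422.03090484, 192.39121869],
       [  0.        ,   0.        ,   1.        ]]), 'xyz': array([-0.22740365,  0.6284569 ,  0.99857631]), 'attitude': array([-1.22562931,  2.30712272, -0.93702739])}
top {'K': array([[505.48490727,   0.        , 319.67745356],
       [  0.        , 505.48490727, 207.67203731],
       [  0.        ,   0.        ,   1.        ]]), 'xyz': array([0.36648082, 0.12311325, 1.79894909]), 'attitude': array([-2.18380664,  2.13432486, -0.10181074])}
wrist {'K': array([[307.35454876,   0.        , 319.91792502],
       [  0.        , 307.35454876, 199.99479543],
       [  0.        ,   0.        ,   1.        ]]), 'hand_eye': array([[-1.20469861e-03, -9.55137301e-01, -2.96160910e-01,
         8.04323767e-02],
       [ 9.99998661e-01, -1.47869446e-03,  7.01170296e-04,
         2.93872237e-05],
       [-1.10764540e-03, -2.96159669e-01,  9.55137803e-01,
        -1.69405895e-01],
       [ 0.00000000e+00,  0.00000000e+00,  0.00000000e+00,
         1.00000000e+00]])}
```

View pics/scene0.png

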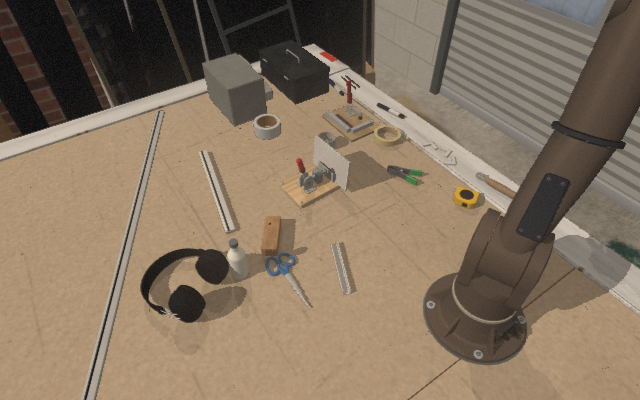

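View pics/top0.png

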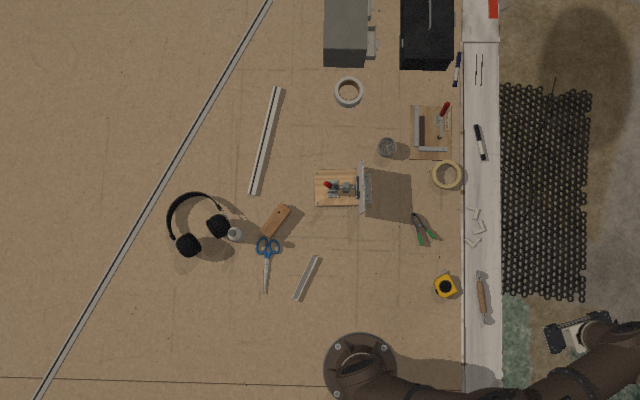

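View pics/wrist0.png

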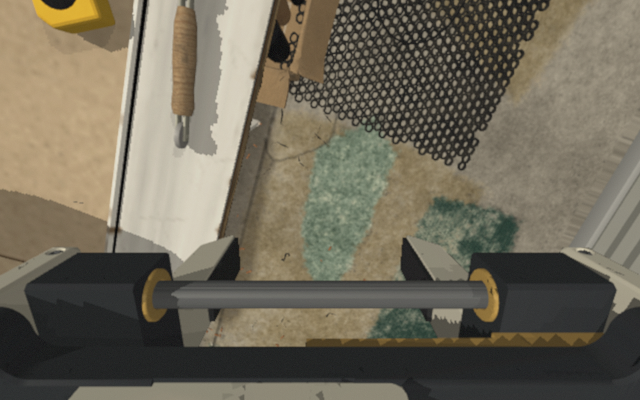

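```bash
cat > h.py <<'E'
import numpy as np, cv2
from scipy.spatial.transform import Rotation as R
from cell import sensors, vision, arm, nets
def cam(n,s=None):
    m=vision.camera_model(n); T=np.eye(4)
    if n=="wrist":
        s=s or sensors.observe()
        B=np.eye(4);B[:3,:3]=R.from_rotvec(s["ee_rot"]).as_matrix();B[:3,3]=s["position"];T=B@m["hand_eye"]
    else:
        T[:3,:3]=R.from_rotvec(m["attitude"]).as_matrix();T[:3,3]=m["xyz"]
    return m["K"],T
def grab(n):
    s=sensors.observe(); im,d=vision.get_image(n); K,T=cam(n,s)
    v,u=np.mgrid[:400,:640]
    P=np.stack([(u-K[0,2])/K[0,0]*d,(v-K[1,2])/K[1,1]*d,d],-1)@T[:3,:3].T+T[:3,3]
    P[d==0]=np.nan
    return im,d,P,K,T
def proj(p,K,T):
    q=(np.asarray(p)-T[:3,3])@T[:3,:3]; return q[...,:2]/q[...,2:]*K[0,0]+K[:2,2]
def tool():
    s=sensors.observe(); return R.from_rotvec(s["ee_rot"]).as_matrix(), s["position"], s
def row(Rt,pt):
    """rows to go to target pose from current (measured)"""
    Rm,p,s=tool()
    t=Rm.T@(np.asarray(pt)-p)*100; w=R.from_matrix(Rm.T@Rt).as_rotvec(degrees=True)
    return np.round(t,2),np.round(w,2)
E
python3 - <<'E'
from h import *
im,d,P,K,T=grab("top")
np.save("top_P.npy",P)
c=cv2.resize(im[140:260,290:460],None,fx=4.5,fy=4.5,interpolation=cv2.INTER_CUBIC);cv2.imwrite("pics/topz.png",c)
for n in ["spring_clamp","panel","edge_clamp","lever_grip"]:
    for r in nets.cut_out(n,"top")[:2]:
        Q=P[r["region"]]; print("top",n,r["score"],r["uv"],r["region"].sum(),np.nanmedian(Q,0),np.nanmin(Q,0),np.nanmax(Q,0))
im,d,P,K,T=grab("scene")
c=cv2.resize(im[120:220,270:440],None,fx=4.5,fy=4.5,interpolation=cv2.INTER_CUBIC);cv2.imwrite("pics/scz.png",c)
for n in ["spring_clamp","panel","edge_clamp","lever_grip"]:
    for r in nets.cut_out(n,"scene")[:2]:
        Q=P[r["region"]]; print("scene",n,r["score"],r["uv"],r["region"].sum(),np.nanmedian(Q,0),np.nanmin(Q,0),np.nanmax(Q,0))
E
```

```text
top spring_clamp 0.6 [417.8, 225.8] 92 [ 0.50251891 -0.20525212  0.01965422] [ 0.4532652  -0.2475921  -0.01053304] [ 0.54370871 -0.17856086  0.0332465 ]
top spring_clamp 0.48 [300.8, 281.9] 292 [0.30753413 0.20244329 0.00275867] [ 0.23664886  0.15897711 -0.0081698 ] [0.38890376 0.23698289 0.02425737]
top panel 0.87 [362.1, 190.3] 328 [0.62824768 0.01095724 0.10190871] [0.53877933 0.00164763 0.00930404] [0.72860478 0.02142745 0.14371072]
top panel 0.24 [429.0, 232.5] 56 [ 0.48209516 -0.23542909  0.01975835] [ 0.46431392 -0.25332136 -0.00764058] [ 0.50850211 -0.20865332  0.0332465 ]
top edge_clamp 0.76 [337.4, 188.6] 1717 [0.63096492 0.08643464 0.01793939] [ 0.56811296 -0.03162003  0.00144188] [0.70247699 0.17357741 0.15235355]
top lever_grip 0.73 [274.8, 218.9] 532 [0.51058438 0.30623056 0.03624777] [ 0.45061459  0.25729501 -0.00938747] [0.57259994 0.35782525 0.05189562]
top lever_grip 0.59 [328.6, 185.3] 77 [0.62756846 0.11872095 0.10488391] [0.61994963 0.09418654 0.00541158] [0.65597725 0.13599554 0.15235355]
scene spring_clamp 0.62 [404.7, 172.3] 320 [ 0.48964284 -0.1967618   0.01260764] [ 0.43414353 -0.24509933 -0.00742843] [ 0.54212117 -0.16755708  0.02357031]
scene spring_clamp 0.23 [286.6, 276.3] 362 [0.37986736 0.33967807 0.00584242] [ 0.27173654  0.29886309 -0.00692486] [0.44533579 0.37393546 0.01177389]
scene panel 0.72 [332.7, 160.5] 947 [0.60923194 0.01543652 0.08736115] [ 0.53229464 -0.08479881  0.00419345] [0.74587919 0.0267821  0.1354074 ]
scene edge_clamp 0.59 [308.8, 183.1] 1559 [0.61442572 0.10957376 0.01474496] [ 0.56090345  0.0188779  -0.00532206] [0.71539036 0.17914926 0.14889306]
scene lever_grip 0.51 [302.9, 168.2] 95 [0.61980763 0.12899372 0.10838313] [0.61370878 0.07383432 0.01274386] [0.69026468 0.14426917 0.14889306]
```

View pics/topz.png

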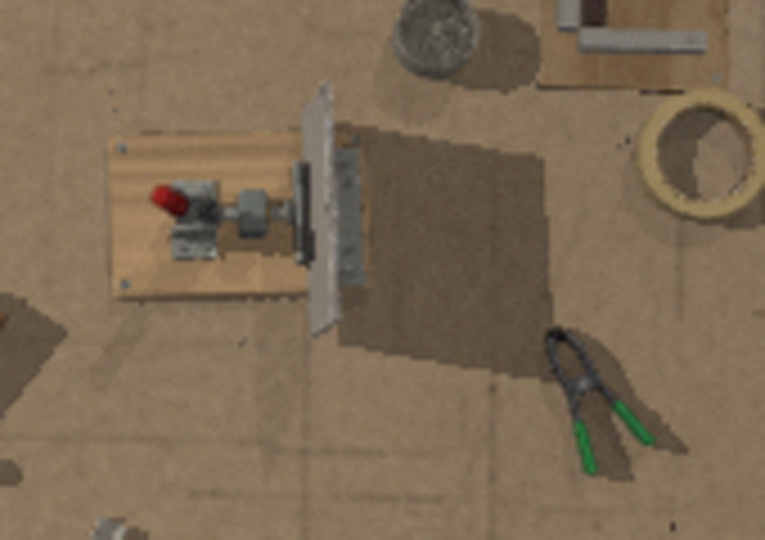

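View pics/scz.png

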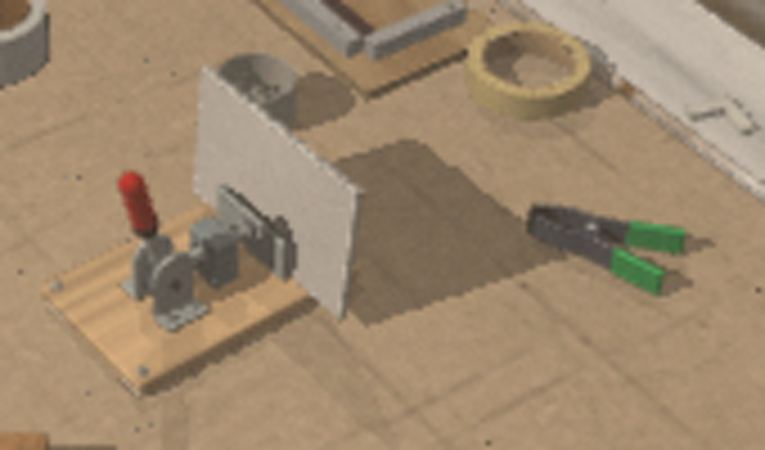

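```bash
python3 - <<'E'
from h import *
P=np.load("top_P.npy")
im=cv2.imread("pics/top0.png")
K,T=cam("top")
def ray(u,v,z):
    d=T[:3,:3]@np.array([(u-K[0,2])/K[0,0],(v-K[1,2])/K[1,1],1]); return T[:3,3]+d*(z-T[2,3])/d[2]
z=lambda a,b,h: ray(290+(a+.5)/4.5-.5,140+(b+.5)/4.5-.5,h).round(4)
print("base corners",z(108,137,.015),z(113,299,.015))
print("panel top corners",z(323,87,.133),z(322,333,.133))
print("fence base",z(363,150,.054),z(362,283,.054))
print("pad",z(302,163,.054),z(302,262,.054))
print("lever top",z(160,193,.149), "cheek",z(215,180,.068),z(215,258,.03))
print("pivot",z(585,385,.024),"tip",z(552,332,.02),"gripends",z(590,472,.024),z(651,440,.024))
E
```

```text
base corners [0.6948 0.1752 0.015 ] [0.5653 0.168  0.015 ]
panel top corners [0.7142 0.0128 0.133 ] [0.5304 0.0108 0.133 ]
fence base [ 0.6816 -0.0242  0.054 ] [ 0.5776 -0.0248  0.054 ]
pad [0.6704 0.023  0.054 ] [0.5929 0.0217 0.054 ]
lever top [0.6293 0.1321 0.149 ] cheek [0.6533 0.0905 0.068 ] [0.5977 0.0885 0.03  ]
pivot [ 0.505 -0.202  0.024] tip [ 0.5463 -0.1769  0.02  ] gripends [ 0.4373 -0.2061  0.024 ] [ 0.4632 -0.2533  0.024 ]
```

```bash
cat >> h.py <<'E'
def down(yaz):
    """tool pointing straight down, y_tool azimuth (deg)"""
    a=np.radians(yaz); y=np.array([np.cos(a),np.sin(a),0]); z=np.array([0,0,-1.]); return np.stack([np.cross(y,z),y,z],1)
E
python3 - <<'E'
from h import *
print(row(down(0),[0.188,-0.596,.32]),row(down(0),[0.40,-0.27,.30]),row(down(0),[0.625,0.08,.26]))
E
```

```text
(array([-1.000e-02, -1.000e-02, -1.046e+01]), array([  0.  ,   0.  , -72.48])) (array([ 30.02, -24.71,  -8.47]), array([  0.  ,   0.  , -72.48])) (array([ 62.01, -51.32,  -4.47]), array([  0.  ,   0.  , -72.48]))
```

```bash
python3 -m handwheel '[{"tx":0,"ty":0,"tz":-5,"wz":0,"claw":0},{"tx":30,"ty":-24.7,"tz":-9,"wz":-72.5,"claw":0},{"tx":30,"ty":-24.7,"tz":-9,"wz":-72.5,"claw":0},{"tx":30,"ty":-24.7,"tz":-9,"wz":-72.5,"claw":0},{"tx":30,"ty":-24.7,"tz":-9,"wz":-72.5,"claw":0},{"tx":30,"ty":-24.7,"tz":-9,"wz":-72.5,"claw":0},{"tx":62,"ty":-51.3,"tz":-5,"wz":-72.5,"claw":0},{"tx":62,"ty":-51.3,"tz":-5,"wz":-72.5,"claw":0},{"tx":62,"ty":-51.3,"tz":-5,"wz":-72.5,"claw":0},{"tx":62,"ty":-51.3,"tz":-5,"wz":-72.5,"claw":0},{"tx":62,"ty":-51.3,"tz":-5,"wz":-72.5,"claw":0},{"tx":62,"ty":-51.3,"tz":-5,"wz":-72.5,"claw":0}]' 20
python3 - <<'E'
from h import *
print(row(down(0),[0.625,0.08,.26]))
print(tool()[2])
E
```

```text
(array([ 62.01, -51.32,  -4.47]), array([  0.  ,   0.  , -72.48]))
{'clock': 0.65, 'joints': array([ 1.16239693,  0.43447689,  0.024993  ,  1.5731936 , -0.01159956,
        1.1339754 , -0.07508568]), 'dq': array([-0.00046082,  0.00280934, -0.00124987,  0.00073163,  0.000425  ,
        0.00058864, -0.00090737]), 'joint_efforts': array([-5.40736983e-05, -6.67437458e+01,  9.83855277e-01, -3.14733267e+01,
       -6.06480218e-02,  3.27717292e-02,  1.29726145e-04]), 'position': array([ 0.18814733, -0.59603706,  0.21535861]), 'ee_rot': array([3.10486648e+00, 4.78365911e-01, 1.91973076e-05]), 'force': array([-0.06637248, -0.26832539,  0.75198277]), 'ft_torque': array([ 0.00596215, -0.00278427, -0.0367715 ]), 'width': 0.9988934219209539}invalid input
```

```bash
python3 -m handwheel '[{"tx":0,"ty":0,"tz":-4,"wx":0,"wy":0,"wz":0,"claw":0.0}]' 20; python3 -m handwheel -h
```

```text
clock: 0.73
position: [0.1867, -0.5922, 0.2485]
ee_rot: [-3.093, -0.477, 0.005]
force: [-0.4, -0.8, -1.3]
width: 0.965invalid input: not JSON, or not a number
```

```bash
python3 -m handwheel '[{"tx":30,"ty":-24.7,"tz":-5,"wx":0,"wy":0,"wz":-72.5,"claw":0},{"tx":30,"ty":-24.7,"tz":-5,"wx":0,"wy":0,"wz":-72.5,"claw":0},{"tx":30,"ty":-24.7,"tz":-5,"wx":0,"wy":0,"wz":-72.5,"claw":0},{"tx":30,"ty":-24.7,"tz":-5,"wx":0,"wy":0,"wz":-72.5,"claw":0},{"tx":30,"ty":-24.7,"tz":-5,"wx":0,"wy":0,"wz":-72.5,"claw":0},{"tx":30,"ty":-24.7,"tz":-5,"wx":0,"wy":0,"wz":-72.5,"claw":0},{"tx":30,"ty":-24.7,"tz":-5,"wx":0,"wy":0,"wz":-72.5,"claw":0},{"tx":30,"ty":-24.7,"tz":-5,"wx":0,"wy":0,"wz":-72.5,"claw":0},{"tx":30,"ty":-24.7,"tz":-5,"wx":0,"wy":0,"wz":-72.5,"claw":0},{"tx":30,"ty":-24.7,"tz":-5,"wx":0,"wy":0,"wz":-72.5,"claw":0},{"tx":30,"ty":-24.7,"tz":-5,"wx":0,"wy":0,"wz":-72.5,"claw":0},{"tx":30,"ty":-24.7,"tz":-5,"wx":0,"wy":0,"wz":-72.5,"claw":0}]' 20
python3 - <<'E'
from h import *
print(row(down(0),[0.625,0.08,.26]), tool()[2]["joints"])
E
```

```text
clock: 1.73
position: [0.4003, -0.2696, 0.3056]
ee_rot: [2.218, 2.223, -0.0]
force: [-0.3, -1.2, -0.3]
width: 0.107
(array([34.91, 22.54,  4.55]), array([0.02, 0.04, 0.13])) [ 0.81155687  0.16216694 -0.38142789  1.73934025  0.06374827  1.25151654
  0.41692749]
```

```bash
python3 -m handwheel '[{"tx":34.9,"ty":22.5,"tz":4.5,"wx":0,"wy":0,"wz":0,"claw":0},{"tx":34.9,"ty":22.5,"tz":4.5,"wx":0,"wy":0,"wz":0,"claw":0},{"tx":34.9,"ty":22.5,"tz":4.5,"wx":0,"wy":0,"wz":0,"claw":0},{"tx":34.9,"ty":22.5,"tz":4.5,"wx":0,"wy":0,"wz":0,"claw":0},{"tx":34.9,"ty":22.5,"tz":4.5,"wx":0,"wy":0,"wz":0,"claw":0},{"tx":34.9,"ty":22.5,"tz":4.5,"wx":0,"wy":0,"wz":0,"claw":0},{"tx":34.9,"ty":22.5,"tz":4.5,"wx":0,"wy":0,"wz":0,"claw":0},{"tx":34.9,"ty":22.5,"tz":4.5,"wx":0,"wy":0,"wz":0,"claw":0},{"tx":34.9,"ty":22.5,"tz":4.5,"wx":0,"wy":0,"wz":0,"claw":0},{"tx":34.9,"ty":22.5,"tz":4.5,"wx":0,"wy":0,"wz":0,"claw":0},{"tx":34.9,"ty":22.5,"tz":4.5,"wx":0,"wy":0,"wz":0,"claw":0},{"tx":34.9,"ty":22.5,"tz":4.5,"wx":0,"wy":0,"wz":0,"claw":0}]' 20
python3 - <<'E'
from h import *
im,d,P,K,T=grab("wrist"); cv2.imwrite("pics/w1.png",im); np.save("w1P.npy",P)
print(tool()[1:])
for r in nets.cut_out("lever_grip","wrist")[:2]:
    Q=P[r["region"]]; print(r["score"],r["uv"],np.nanmedian(Q,0),np.nanmin(Q,0),np.nanmax(Q,0))
E
```

```text
clock: 2.73
position: [0.6252, 0.0799, 0.2587]
ee_rot: [-2.22, -2.22, 0.002]
force: [0.1, -0.9, -0.1]
width: 0.005
(array([0.62499125, 0.07764807, 0.25915313]), {'clock': 2.7833, 'joints': array([ 0.13998758,  0.47112538, -0.53200457,  1.4601067 ,  0.24338407,
        1.27820574, -0.41715348]), 'dq': array([ 0.03731731, -0.02855579,  0.01341149,  0.01443749,  0.00062391,
        0.00447942,  0.01205894]), 'joint_efforts': array([ -3.05968992, -65.93836069,  -8.89588326, -32.56691694,
        -0.32878825,  -0.15925469,  -0.14726439]), 'position': array([0.62499125, 0.07764807, 0.25915313]), 'ee_rot': array([-2.22355223, -2.21881083,  0.00312345]), 'force': array([ 0.14406368, -1.05958899,  0.3310881 ]), 'ft_torque': array([-0.06247598, -0.11233303, -0.01809053]), 'width': 0.004699414741913966})
0.94 [319.6, 143.8] [0.62610768 0.12858687 0.142966  ] [0.61581795 0.09632887 0.01367292] [0.63712042 0.14065327 0.14944719]
```

View pics/w1.png

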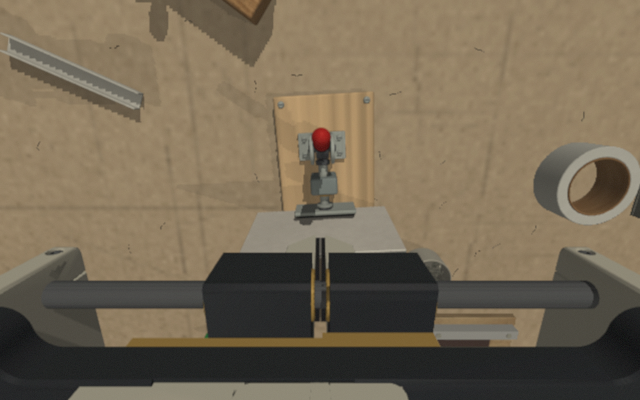

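```bash
python3 -m handwheel '[{"tx":0.2,"ty":0,"tz":4,"wx":0,"wy":0,"wz":0,"claw":0},{"tx":0.2,"ty":0,"tz":8,"wx":0,"wy":0,"wz":0,"claw":0},{"tx":0.2,"ty":0,"tz":12.1,"wx":0,"wy":0,"wz":0,"claw":0},{"tx":0.2,"ty":0,"tz":12.1,"wx":0,"wy":0,"wz":0,"claw":0},{"tx":0.2,"ty":0,"tz":12.1,"wx":0,"wy":0,"wz":0,"claw":0},{"tx":0.2,"ty":0,"tz":12.1,"wx":0,"wy":0,"wz":0,"claw":0}]' 20
python3 -m handwheel '[{"tx":1.2,"ty":0,"tz":0,"wx":0,"wy":0,"wz":0,"claw":0},{"tx":2.4,"ty":0,"tz":0,"wx":0,"wy":0,"wz":0,"claw":0},{"tx":3.2,"ty":0,"tz":0.1,"wx":0,"wy":0,"wz":0,"claw":0},{"tx":4.0,"ty":0,"tz":0.3,"wx":0,"wy":0,"wz":0,"claw":0},{"tx":4.9,"ty":0,"tz":0.5,"wx":0,"wy":0,"wz":0,"claw":0},{"tx":5.6,"ty":0,"tz":0.8,"wx":0,"wy":0,"wz":0,"claw":0},{"tx":6.3,"ty":0,"tz":1.3,"wx":0,"wy":0,"wz":0,"claw":0},{"tx":7.0,"ty":0,"tz":1.7,"wx":0,"wy":0,"wz":0,"claw":0},{"tx":7.6,"ty":0,"tz":2.3,"wx":0,"wy":0,"wz":0,"claw":0},{"tx":8.2,"ty":0,"tz":2.9,"wx":0,"wy":0,"wz":0,"claw":0},{"tx":8.7,"ty":0,"tz":3.5,"wx":0,"wy":0,"wz":0,"claw":0},{"tx":8.7,"ty":0,"tz":3.5,"wx":0,"wy":0,"wz":0,"claw":0}]' 20
python3 - <<'E'
from h import *
im,d,P,K,T=grab("wrist"); cv2.imwrite("pics/w2.png",im)
print(tool()[1])
E
```

```text
clock: 3.33
position: [0.626, 0.0798, 0.1418]
ee_rot: [2.222, 2.218, 0.003]
force: [0.4, 0.2, 0.2]
width: -0.0
clock: 4.33
position: [0.6239, 0.1693, 0.103]
ee_rot: [-2.218, -2.223, 0.002]
force: [-0.8, 0.2, 0.4]
width: 0.003
[0.62405628 0.16846813 0.10336151]
```

View pics/w2.png

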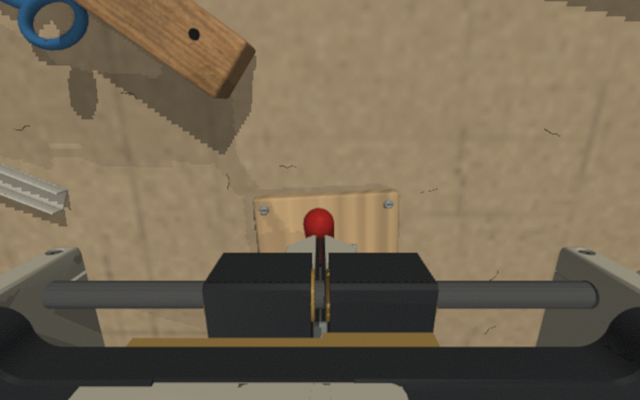

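```bash
python3 -m handwheel '[{"tx":0.4,"ty":0,"tz":0.7,"wx":0,"wy":0,"wz":0,"claw":0},{"tx":0.8,"ty":0,"tz":1.4,"wx":0,"wy":0,"wz":0,"claw":0},{"tx":1.1,"ty":0,"tz":2.0,"wx":0,"wy":0,"wz":0,"claw":0},{"tx":1.1,"ty":0,"tz":2.2,"wx":0,"wy":0,"wz":0,"claw":0},{"tx":1.1,"ty":0,"tz":2.2,"wx":0,"wy":0,"wz":0,"claw":0}]' 20
python3 -m handwheel '[{"tx":0,"ty":0,"tz":0.2,"wx":0,"wy":0,"wz":0,"claw":0},{"tx":0,"ty":0,"tz":0.4,"wx":0,"wy":0,"wz":0,"claw":0},{"tx":0,"ty":0,"tz":0.4,"wx":0,"wy":0,"wz":0,"claw":0}]' 20
```

```text
clock: 4.8
position: [0.6242, 0.179, 0.0813]
ee_rot: [-2.22, -2.222, 0.002]
force: [-0.3, 0.1, -0.7]
width: 0.005
clock: 5.05
position: [0.6248, 0.1787, 0.0782]
ee_rot: [2.221, 2.221, 0.0]
force: [-0.1, 0.4, 1.3]
width: 0.008
```

```bash
python3 -m handwheel '[{"tx":0,"ty":0,"tz":0.2,"wx":0,"wy":0,"wz":0,"claw":0},{"tx":0,"ty":0,"tz":0.4,"wx":0,"wy":0,"wz":0,"claw":0},{"tx":0,"ty":0,"tz":0.4,"wx":0,"wy":0,"wz":0,"claw":0}]' 20
python3 - <<'E'
from h import *
s=tool()[2];print(s["force"],s["position"])
im,d,P,K,T=grab("scene"); c=cv2.resize(im[120:220,270:440],None,fx=4.5,fy=4.5,interpolation=cv2.INTER_CUBIC);cv2.imwrite("pics/scz2.png",c)
E
```

```text
clock: 5.3
position: [0.6249, 0.1788, 0.0741]
ee_rot: [2.221, 2.222, 0.0]
force: [-0.1, 0.5, 2.0]
width: 0.004
[-0.14267452  0.5361095   2.02688211] [0.62487631 0.17883362 0.07413475]
```

View pics/scz2.png

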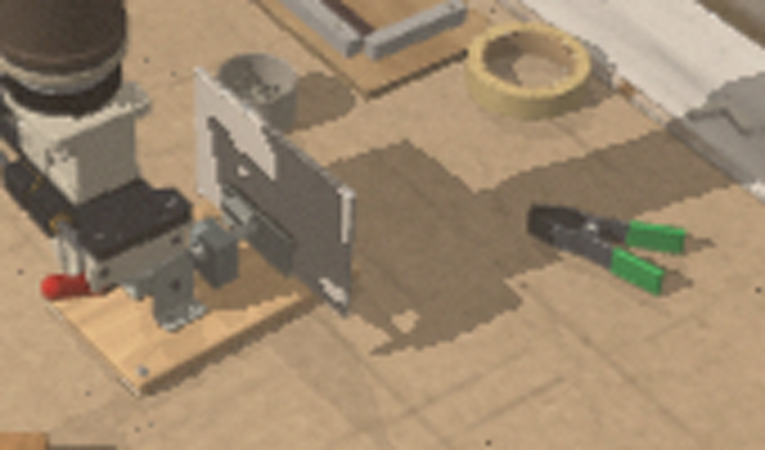

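```bash
python3 -m handwheel '[{"tx":0,"ty":0,"tz":0.15,"wx":0,"wy":0,"wz":0,"claw":0},{"tx":0,"ty":0,"tz":0.3,"wx":0,"wy":0,"wz":0,"claw":0},{"tx":0,"ty":0,"tz":0.3,"wx":0,"wy":0,"wz":0,"claw":0}]' 20
python3 - <<'E'
from h import *
s=tool()[2];print(s["force"],s["position"])
E
```

```text
clock: 5.6
position: [0.6248, 0.1789, 0.0711]
ee_rot: [-2.221, -2.222, 0.0]
force: [0.2, -0.0, 3.3]
width: 0.007
[ 0.18239543 -0.01241193  3.30962985] [0.62476876 0.17890419 0.07109515]
```

```bash
python3 - <<'E'
from h import *
for n in ["scene","top","wrist"]:
    im,d,P,K,T=grab(n)
    i=im.astype(int); m=(i[...,2]>90)&(i[...,1]<60)&(i[...,0]<60)
    Q=P; ok=m&(abs(P[...,0]-.625)<.06)&(abs(P[...,1]-.16)<.1)
    print(n,ok.sum(),np.nanmin(P[ok],0),np.nanmax(P[ok],0),np.nanmedian(P[ok],0))
    cv2.imwrite(f"pics/{n}3.png",cv2.resize(im[130:230,280:380] if n=="scene" else im[150:250,280:380] if n=="top" else im[150:350,220:420],(500,500)))
a=[cv2.imread(f"pics/{n}3.png") for n in ["scene","wrist"]]
cv2.imwrite("pics/c3.png",cv2.resize(np.hstack(a),(800,400)))
E
```

```text
scene 27 [0.61102894 0.17960423 0.06901284] [0.62393288 0.20554595 0.08587218] [0.61563809 0.19392959 0.0787437 ]Traceback (most recent call last):
  File "<stdin>", line 6, in <module>
    res = np.fmin.reduce(a, axis=axis, out=out, **kwargs)
ValueError: zero-size array to reduction operation fmin which has no identity
```

```bash
python3 - <<'E'
from h import *
A=[]
for n,sl in [("scene",(130,230,270,370)),("wrist",(150,350,220,420))]:
    im,d,P,K,T=grab(n)
    A.append(cv2.resize(im[sl[0]:sl[1],sl[2]:sl[3]],(400,400),interpolation=cv2.INTER_CUBIC))
cv2.imwrite("pics/c3.png",np.hstack(A))
E
```

```text
(no output)
```

View pics/c3.png

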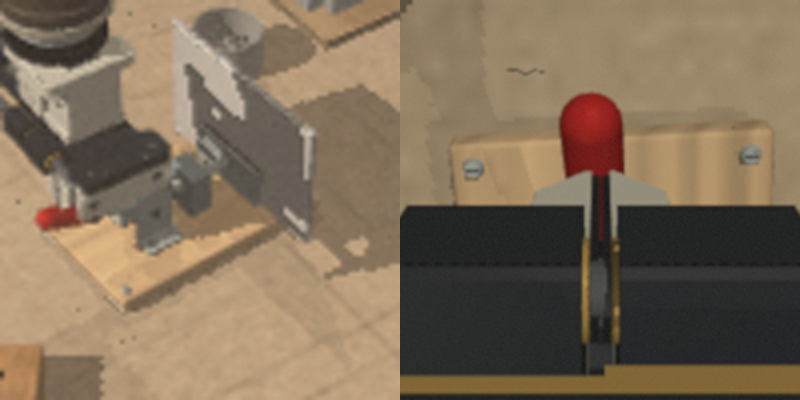

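```bash
python3 - <<'E'
from h import *
im,d,P,K,T=grab("scene")
i=im.astype(int); m=(i[...,2]>80)&(i[...,1]<60)&(i[...,0]<60)
v,u=np.nonzero(m[150:220,265:330]); print("red u",u.min()+265,u.max()+265,"v",v.min()+150,v.max()+150, "leftmost v",np.mean(v[u==u.min()])+150)
for hy in (.107,.109):
  for q in (.9,1.0,1.1,1.2):
    th=1.396-q
    c=np.array([.625,hy+.1*np.cos(th),.042+.1*np.sin(th)])
    print(hy,q,proj(c,K,T),[proj(np.array([.625,hy+r*np.cos(th),.042+r*np.sin(th)]),K,T).round(1) for r in (.05,.109)])
# lever grip median before: sanity check static model at start pic
im0=cv2.imread("pics/scene0.png").astype(int); m=(im0[...,2]>80)&(im0[...,1]<60)&(im0[...,0]<60)
v,u=np.nonzero(m[140:190,285:320]); print("start red",u.min()+285,u.max()+285,v.min()+140,v.max()+140)
th=1.396; print([proj(np.array([.625,.109+r*np.cos(th),.042+r*np.sin(th)]),K,T).round(1) for r in (.05,.109)])
E
```

```text
red u 280 288 v 182 186 leftmost v 185.0
0.107 0.9 [282.70536438 179.71001036] [array([295.1, 179.7]), array([280.4, 179.7])]
0.107 1.0 [281.70945167 182.33269837] [array([294.6, 181. ]), array([279.3, 182.6])]
0.107 1.1 [280.98292534 184.90785713] [array([294.2, 182.3]), array([278.5, 185.4])]
0.107 1.2 [280.53071313 187.40700394] [array([293.9, 183.5]), array([278.1, 188.1])]
0.109 0.9 [282.15175136 179.96117817] [array([294.5, 180. ]), array([279.9, 180. ])]
0.109 1.0 [281.15726226 182.58448667] [array([294. , 181.2]), array([278.8, 182.8])]
0.109 1.1 [280.43256761 185.16011383] [array([293.6, 182.5]), array([278. , 185.7])]
0.109 1.2 [279.9825682  187.65957191] [array([293.4, 183.7]), array([277.5, 188.4])]
start red 298 304 159 170
[array([303.6, 169.8]), array([300.2, 157.2])]
```

```bash
python3 -m handwheel '[{"tx":0,"ty":0,"tz":0.2,"wx":0,"wy":0,"wz":0,"claw":0},{"tx":0,"ty":0,"tz":0.4,"wx":0,"wy":0,"wz":0,"claw":0},{"tx":0,"ty":0,"tz":0.4,"wx":0,"wy":0,"wz":0,"claw":0}]' 20
python3 -m handwheel '[{"tx":0,"ty":0,"tz":0.2,"wx":0,"wy":0,"wz":0,"claw":0},{"tx":0,"ty":0,"tz":0.4,"wx":0,"wy":0,"wz":0,"claw":0},{"tx":0,"ty":0,"tz":0.4,"wx":0,"wy":0,"wz":0,"claw":0}]' 20
python3 - <<'E'
from h import *
s=tool()[2];print(s["force"],s["position"])
im,d,P,K,T=grab("scene")
i=im.astype(int); m=(i[...,2]>80)&(i[...,1]<60)&(i[...,0]<60)
v,u=np.nonzero(m[150:220,265:330]); print("red u",u.min()+265,u.max()+265,"v",v.min()+150,v.max()+150, "leftmost v",np.mean(v[u==u.min()])+150)
E
```

```text
clock: 6.1
position: [0.6247, 0.179, 0.067]
ee_rot: [-2.221, -2.222, 0.0]
force: [-0.8, 0.8, 2.9]
width: 0.003
clock: 6.35
position: [0.6247, 0.1788, 0.0629]
ee_rot: [-2.221, -2.222, 0.0]
force: [0.3, 0.5, 2.2]
width: 0.003
[0.32293213 0.50795306 2.23981576] [0.62465192 0.17884958 0.06288747]
red u 280 288 v 184 188 leftmost v 187.0
```

```bash
python3 -m handwheel '[{"tx":0,"ty":0,"tz":0.15,"wx":0,"wy":0,"wz":0,"claw":0},{"tx":0,"ty":0,"tz":0.3,"wx":0,"wy":0,"wz":0,"claw":0},{"tx":0,"ty":0,"tz":0.3,"wx":0,"wy":0,"wz":0,"claw":0}]' 20
python3 - <<'E'
from h import *
s=tool()[2];print(s["force"],s["position"])
im,d,P,K,T=grab("scene")
i=im.astype(int); m=(i[...,2]>80)&(i[...,1]<60)&(i[...,0]<60)
v,u=np.nonzero(m[150:220,265:330]); print("red u",u.min()+265,u.max()+265,"v",v.min()+150,v.max()+150, "leftmost v",np.mean(v[u==u.min()])+150)
E
```

```text
clock: 6.65
position: [0.6247, 0.179, 0.0601]
ee_rot: [-2.221, -2.222, -0.0]
force: [-0.2, 0.9, 2.2]
width: 0.006
[-0.15008504  0.94122749  2.23727466] [0.62471808 0.17901746 0.06009275]
red u 280 288 v 184 189 leftmost v 186.0
```

```bash
python3 -m handwheel '[{"tx":0,"ty":0,"tz":0.15,"wx":0,"wy":0,"wz":0,"claw":0},{"tx":0,"ty":0,"tz":0.3,"wx":0,"wy":0,"wz":0,"claw":0},{"tx":0,"ty":0,"tz":0.3,"wx":0,"wy":0,"wz":0,"claw":0}]' 20
python3 - <<'E'
from h import *
s=tool()[2];print(s["force"],s["position"])
im,d,P,K,T=grab("scene")
i=im.astype(int); m=(i[...,2]>80)&(i[...,1]<60)&(i[...,0]<60)
v,u=np.nonzero(m[150:220,265:330]); print("red u",u.min()+265,u.max()+265,"v",v.min()+150,v.max()+150, "leftmost v",np.mean(v[u==u.min()])+150)
cv2.imwrite("pics/s4.png",cv2.resize(im[130:230,270:370],(600,600),interpolation=cv2.INTER_CUBIC))
E
```

```text
clock: 6.95
position: [0.6247, 0.179, 0.0571]
ee_rot: [-2.221, -2.222, -0.0]
force: [0.2, 1.7, 3.6]
width: 0.003
[0.23236915 1.66871174 3.61689656] [0.62471504 0.17897452 0.0570604 ]
red u 281 288 v 185 190 leftmost v 187.0
```

View pics/s4.png

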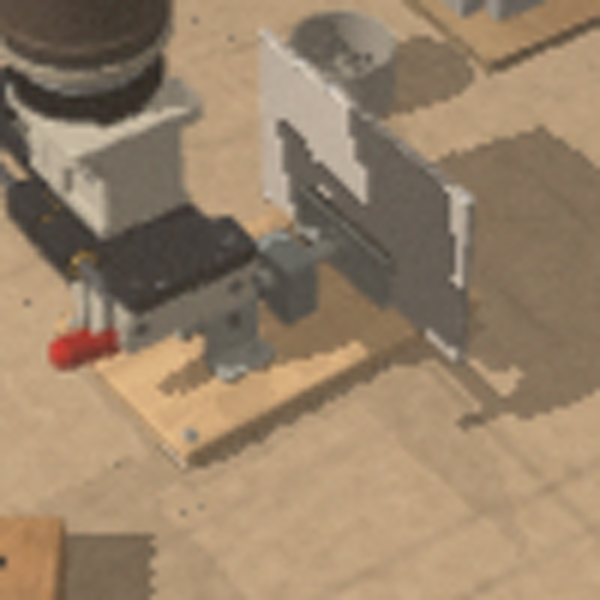

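```bash
python3 -m handwheel '[{"tx":0,"ty":0,"tz":-4,"wx":0,"wy":0,"wz":0,"claw":0},{"tx":-3,"ty":0,"tz":-8,"wx":0,"wy":0,"wz":0,"claw":0},{"tx":-6,"ty":0,"tz":-12,"wx":0,"wy":0,"wz":0,"claw":0},{"tx":-10,"ty":0,"tz":-16,"wx":0,"wy":0,"wz":0,"claw":0},{"tx":-10,"ty":0,"tz":-18,"wx":0,"wy":0,"wz":0,"claw":0},{"tx":-10,"ty":0,"tz":-18,"wx":0,"wy":0,"wz":0,"claw":0},{"tx":-10,"ty":0,"tz":-18,"wx":0,"wy":0,"wz":0,"claw":0}]' 20
python3 - <<'E'
from h import *
im,d,P,K,T=grab("wrist"); np.save("w4P.npy",P)
i=im.astype(int); m=(i[...,2]>80)&(i[...,1]<60)&(i[...,0]<60)
cv2.imwrite("pics/w4.png",im[:300,160:480])
ok=m&(abs(P[...,0]-.625)<.03)&(abs(P[...,1]-.18)<.06)
Q=P[ok]; print(len(Q))
for y in np.arange(.15,.225,.01):
    k=abs(Q[:,1]-y)<.005
    if k.sum(): print(y.round(3),k.sum(),"top z",np.percentile(Q[k,2],95).round(4),"x",np.median(Q[k,0]).round(4))
im,d,P,K,T=grab("scene")
cv2.imwrite("pics/s5.png",cv2.resize(im[130:230,270:370],(600,600),interpolation=cv2.INTER_CUBIC))
E
```

```text
clock: 7.58
position: [0.6263, 0.0765, 0.2399]
ee_rot: [2.223, 2.215, 0.004]
force: [-0.2, 0.4, 0.3]
width: 0.007
777
0.17 139 top z 0.065 x 0.6235
0.18 169 top z 0.0675 x 0.6236
0.19 166 top z 0.0698 x 0.6227
0.2 178 top z 0.0718 x 0.6219
0.21 125 top z 0.0723 x 0.6219
```

View pics/w4.png

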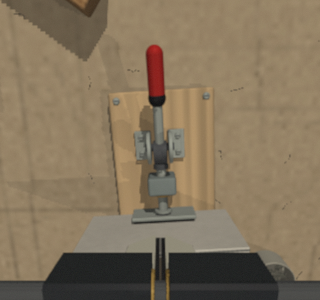

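View pics/s5.png

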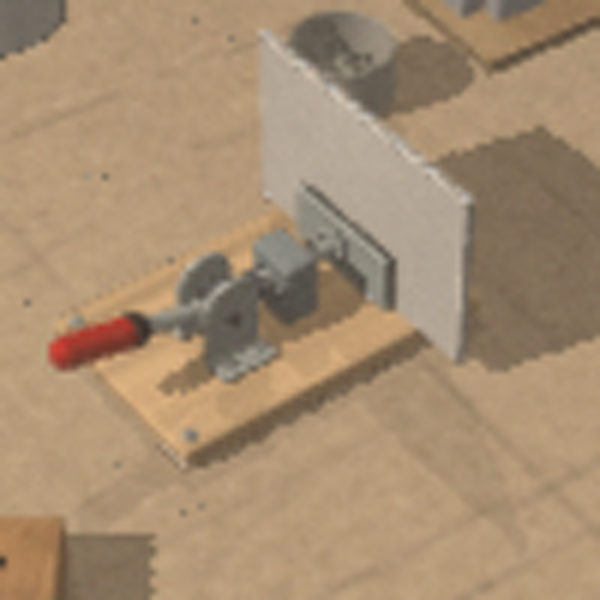

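```bash
python3 - <<'E'
from h import *
print(row(down(-62),[0.43,-0.24,.24]),tool()[2]["joints"])
E
```

```text
(array([-31.88, -19.42,  -0.33]), array([-5.000e-02,  6.000e-02,  6.201e+01])) [ 0.13938841  0.4849038  -0.53115922  1.49667745  0.25313809  1.23020455
 -0.42628566]
```

```bash
python3 -m handwheel '[{"tx":-31.8,"ty":-19.4,"tz":-0.3,"wx":0,"wy":0,"wz":62,"claw":0},{"tx":-31.8,"ty":-19.4,"tz":-0.3,"wx":0,"wy":0,"wz":62,"claw":0},{"tx":-31.8,"ty":-19.4,"tz":-0.3,"wx":0,"wy":0,"wz":62,"claw":0},{"tx":-31.8,"ty":-19.4,"tz":-0.3,"wx":0,"wy":0,"wz":62,"claw":1},{"tx":-31.8,"ty":-19.4,"tz":-0.3,"wx":0,"wy":0,"wz":62,"claw":1},{"tx":-31.8,"ty":-19.4,"tz":-0.3,"wx":0,"wy":0,"wz":62,"claw":1},{"tx":-31.8,"ty":-19.4,"tz":-0.3,"wx":0,"wy":0,"wz":62,"claw":1},{"tx":-31.8,"ty":-19.4,"tz":-0.3,"wx":0,"wy":0,"wz":62,"claw":1},{"tx":-31.8,"ty":-19.4,"tz":-0.3,"wx":0,"wy":0,"wz":62,"claw":1},{"tx":-31.8,"ty":-19.4,"tz":-0.3,"wx":0,"wy":0,"wz":62,"claw":1},{"tx":-31.8,"ty":-19.4,"tz":-0.3,"wx":0,"wy":0,"wz":62,"claw":1},{"tx":-31.8,"ty":-19.4,"tz":-0.3,"wx":0,"wy":0,"wz":62,"claw":1}]' 40
python3 - <<'E'
from h import *
im,d,P,K,T=grab("wrist"); np.save("w6P.npy",P); cv2.imwrite("pics/w6.png",im)
print(tool()[2]["position"],tool()[2]["joints"])
i=im.astype(int); g=(i[...,1]>1.5*i[...,2])&(i[...,1]>1.5*i[...,0])&(i[...,1]>60)&(P[...,2]>.008)&(P[...,2]<.04)
n,l,st,c=cv2.connectedComponentsWithStats(g.astype(np.uint8))
for k in range(1,n):
    if st[k,4]>100:
        Q=P[l==k]; h=Q[Q[:,2]>.019]; print(st[k],c[k],h.mean(0), cv2.fitLine(h[:,:2].astype(np.float32),cv2.DIST_L2,0,.01,.01).ravel(), np.nanmax(Q[:,2]))
E
```

```text
clock: 8.68
position: [0.4308, -0.2376, 0.2389]
ee_rot: [-3.045, -0.763, 0.003]
force: [-0.3, -0.0, -1.0]
width: 0.609
[ 0.43127204 -0.23719191  0.23915451] [ 0.59216763  0.21517972 -0.23630821  1.83561447  0.0551263   1.09929909
 -0.74232552]
[299 123  11  34 163] [303.96932515 139.46625767] [ 0.45579772 -0.20162596  0.02343309] [ 0.9669626   0.25491834  0.45579773 -0.20162596] 0.025853595203846447
[332 123  12  34 165] [337.55757576 139.52727273] [ 0.4752965  -0.23838692  0.02345386] [ 0.74852484  0.6631068   0.4752965  -0.23838691] 0.02567654003097869
```

View pics/w6.png

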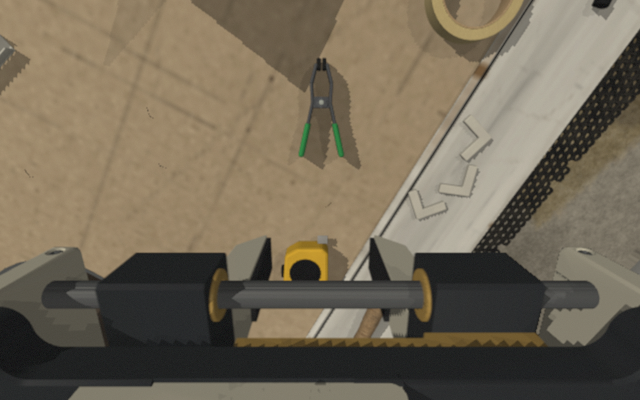

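```bash
python3 - <<'E'
from h import *
print(row(down(-62),[0.4655,-0.2200,.08]),row(down(-62),[0.4655,-0.2200,.0165]))
E
```

```text
(array([ 3.84,  0.14, 15.91]), array([-0.12,  0.04,  0.22])) (array([ 3.84,  0.15, 22.26]), array([-0.12,  0.04,  0.22]))
```

```bash
python3 -m handwheel '[{"tx":3.8,"ty":0.15,"tz":4,"wx":0,"wy":0,"wz":0,"claw":1},{"tx":3.8,"ty":0.15,"tz":8,"wx":0,"wy":0,"wz":0,"claw":1},{"tx":3.8,"ty":0.15,"tz":12,"wx":0,"wy":0,"wz":0,"claw":1},{"tx":3.8,"ty":0.15,"tz":16,"wx":0,"wy":0,"wz":0,"claw":1},{"tx":3.8,"ty":0.15,"tz":16,"wx":0,"wy":0,"wz":0,"claw":1},{"tx":3.8,"ty":0.15,"tz":16,"wx":0,"wy":0,"wz":0,"claw":1},{"tx":3.8,"ty":0.15,"tz":16,"wx":0,"wy":0,"wz":0,"claw":1}]' 40
python3 - <<'E'
from h import *
im,d,P,K,T=grab("wrist"); np.save("w7P.npy",P); cv2.imwrite("pics/w7.png",im)
print(row(down(-62),[0.4655,-0.2200,.0165]),tool()[2]["width"])
i=im.astype(int); g=(i[...,1]>1.5*i[...,2])&(i[...,1]>1.5*i[...,0])&(i[...,1]>60)&(P[...,2]>.008)&(P[...,2]<.04)
n,l,st,c=cv2.connectedComponentsWithStats(g.astype(np.uint8))
for k in range(1,n):
    if st[k,4]>100:
        Q=P[l==k]; h=Q[Q[:,2]>.019]; print(st[k],c[k],h.mean(0), cv2.fitLine(h[:,:2].astype(np.float32),cv2.DIST_L2,0,.01,.01).ravel(), np.nanmax(Q[:,2]))
E
```

```text
clock: 9.32
position: [0.4662, -0.2218, 0.0814]
ee_rot: [-3.047, -0.763, -0.001]
force: [0.9, -0.9, -0.2]
width: 1.0
(array([-0.02, -0.29,  6.58]), array([ 0.11, -0.11,  0.09])) 0.999932050725424
[335 183  18  54 390] [343.77948718 210.68717949] [ 0.47585048 -0.2381955   0.02353833] [ 0.7507797  0.6605527  0.4758505 -0.2381955] 0.025705897738250078
[283 185  18  51 385] [290.86233766 210.57662338] [ 0.45637604 -0.20138755  0.02353462] [ 0.96658057  0.25636303  0.45637605 -0.20138755] 0.025982534674983793
```

View pics/w7.png

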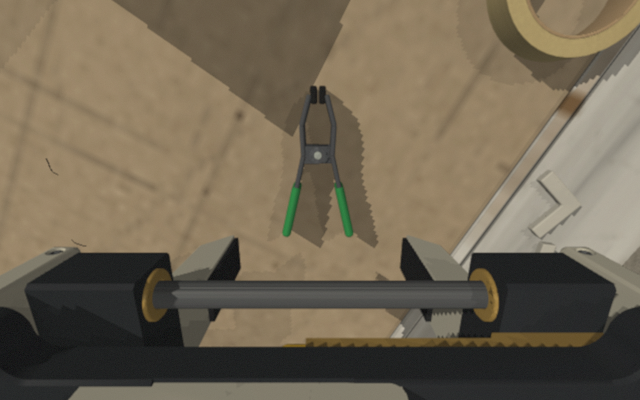

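```bash
python3 -m handwheel '[{"tx":0,"ty":-0.1,"tz":3,"wx":0,"wy":0,"wz":0,"claw":1},{"tx":0,"ty":-0.1,"tz":5,"wx":0,"wy":0,"wz":0,"claw":1},{"tx":0,"ty":-0.1,"tz":6.4,"wx":0,"wy":0,"wz":0,"claw":1},{"tx":0,"ty":-0.1,"tz":6.4,"wx":0,"wy":0,"wz":0,"claw":1},{"tx":0,"ty":-0.1,"tz":6.4,"wx":0,"wy":0,"wz":0,"claw":1}]' 40
python3 - <<'E'
from h import *
print(row(down(-62),[0.4660,-0.2200,.0165]),tool()[2]["force"])
E
```

```text
clock: 9.78
position: [0.4659, -0.2222, 0.0181]
ee_rot: [3.047, 0.76, 0.003]
force: [-0.4, 0.5, 0.4]
width: 1.003
(array([ 0.11, -0.19,  0.15]), array([ 0.1 , -0.08,  0.02])) [-0.41467054  0.52605131  0.36180134]
```

```bash
python3 -m handwheel '[{"tx":0.1,"ty":-0.2,"tz":0.1,"wx":0,"wy":0,"wz":0,"claw":0.7},{"tx":0.1,"ty":-0.2,"tz":0.1,"wx":0,"wy":0,"wz":0,"claw":0.6},{"tx":0.1,"ty":-0.2,"tz":0.1,"wx":0,"wy":0,"wz":0,"claw":0.5},{"tx":0.1,"ty":-0.2,"tz":0.1,"wx":0,"wy":0,"wz":0,"claw":0.45},{"tx":0.1,"ty":-0.2,"tz":0.1,"wx":0,"wy":0,"wz":0,"claw":0.4},{"tx":0.1,"ty":-0.2,"tz":0.1,"wx":0,"wy":0,"wz":0,"claw":0.35},{"tx":0.1,"ty":-0.2,"tz":0.1,"wx":0,"wy":0,"wz":0,"claw":0.31},{"tx":0.1,"ty":-0.2,"tz":0.1,"wx":0,"wy":0,"wz":0,"claw":0.31},{"tx":0.1,"ty":-0.2,"tz":0.1,"wx":0,"wy":0,"wz":0,"claw":0.31},{"tx":0.1,"ty":-0.2,"tz":0.1,"wx":0,"wy":0,"wz":0,"claw":0.31},{"tx":0.1,"ty":-0.2,"tz":0.1,"wx":0,"wy":0,"wz":0,"claw":0.31},{"tx":0.1,"ty":-0.2,"tz":0.1,"wx":0,"wy":0,"wz":0,"claw":0.31}]' 40
python3 - <<'E'
from h import *
im,d,P,K,T=grab("wrist"); cv2.imwrite("pics/w8.png",im)
print(tool()[2]["width"],tool()[2]["position"],tool()[2]["force"])
E
```

```text
clock: 10.78
position: [0.4646, -0.2195, 0.0153]
ee_rot: [-3.048, -0.76, 0.0]
force: [1.0, -0.5, 0.3]
width: 0.313
0.3104781652845 [ 0.46457079 -0.21951568  0.01527182] [ 0.33856226 -0.07898418 -0.14247857]
```

View pics/w8.png

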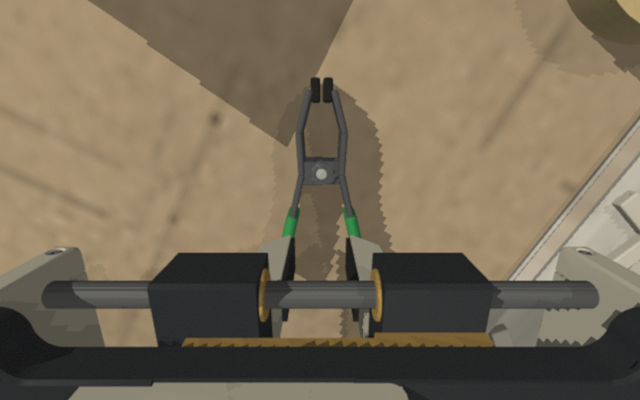

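```bash
python3 - <<'E'
from h import *
im,d,P,K,T=grab("wrist")
Rm,p,s=tool(); L=(P-p)@Rm
for (u,v) in [(320,173),(313,90),(329,90),(292,215),(350,215),(290,232),(352,232),(282,248),(360,248),(289,255),(353,255),(292,265),(350,265)]:
    print((u,v),(L[v,u]*1000).round(1),(P[v,u]).round(4),im[v,u])
cv2.imwrite("pics/w9.png",cv2.resize(im[60:330,220:420],None,fx=2.2,fy=2.2,interpolation=cv2.INTER_CUBIC))
E
```

```text
(320, 173) [45.3  0.2 -7.1] [ 0.5046 -0.1984  0.0224] [147 162 160]
(313, 90) [87.4 -3.3 -5.6] [ 0.5402 -0.1756  0.021 ] [36 39 37]
(329, 90) [87.3  4.7 -7.2] [ 0.5439 -0.1827  0.0225] [31 33 36]
(292, 215) [ 21.3 -15.5  -7.3] [ 0.4761 -0.1958  0.0226] [78 78 78]
(350, 215) [21.5 16.9 -8. ] [ 0.4915 -0.2244  0.0233] [76 77 79]
(290, 232) [ 12.  -16.7  -9.5] [ 0.4673 -0.1991  0.0248] [ 70 126  53]
(352, 232) [12.1 18.1 -9.9] [ 0.4838 -0.2298  0.0252] [ 71 140  51]
(282, 248) [ 11.4 -19.  -28.5] [ 0.4657 -0.1974  0.0438] [117 134 139]
(360, 248) [ 11.1  20.4 -28. ] [ 0.484  -0.2323  0.0433] [117 135 139]
(289, 255) [  9.9 -15.1 -33.3] [ 0.4663 -0.2015  0.0486] [29 28 30]
(353, 255) [  9.5  16.4 -32.6] [ 0.4807 -0.2295  0.0479] [64 72 74]
(292, 265) [  0.7 -14.5 -26.5] [ 0.4584 -0.2064  0.0418] [21 20 21]
(350, 265) [  8.9  14.1 -41.4] [ 0.4791 -0.2278  0.0567] [28 30 30]
```

View pics/w9.png

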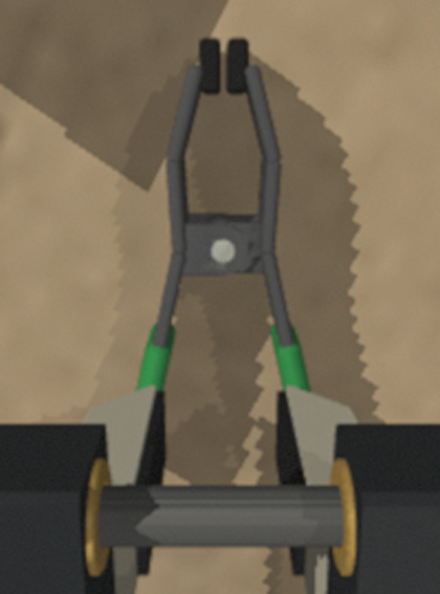

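```bash
python3 - <<'E'
from h import *
print(arm.tip_reach, [a for a in dir(arm) if a[0]!='_'])
im,d,P,K,T=grab("wrist")
Rm,p,s=tool(); L=(P-p)@Rm*1000
for v in range(228,330,4):
    print(v,[tuple(L[v,u].round(0)) for u in (270,280,288,291,294,297,300)])
E
```

```text
0.014 ['PlanningError', 'sign_off', 'tip_reach']
228 [(np.float64(4.0), np.float64(-32.0), np.float64(15.0)), (np.float64(4.0), np.float64(-26.0), np.float64(15.0)), (np.float64(15.0), np.float64(-18.0), np.float64(-10.0)), (np.float64(14.0), np.float64(-16.0), np.float64(-8.0)), (np.float64(14.0), np.float64(-15.0), np.float64(-7.0)), (np.float64(4.0), np.float64(-15.0), np.float64(16.0)), (np.float64(4.0), np.float64(-13.0), np.float64(15.0))]
232 [(np.float64(1.0), np.float64(-32.0), np.float64(16.0)), (np.float64(1.0), np.float64(-26.0), np.float64(16.0)), (np.float64(11.0), np.float64(-18.0), np.float64(-8.0)), (np.float64(12.0), np.float64(-16.0), np.float64(-9.0)), (np.float64(11.0), np.float64(-15.0), np.float64(-6.0)), (np.float64(1.0), np.float64(-15.0), np.float64(15.0)), (np.float64(1.0), np.float64(-13.0), np.float64(16.0))]
236 [(np.float64(-1.0), np.float64(-32.0), np.float64(15.0)), (np.float64(-1.0), np.float64(-26.0), np.float64(15.0)), (np.float64(12.0), np.float64(-17.0), np.float64(-14.0)), (np.float64(9.0), np.float64(-16.0), np.float64(-8.0)), (np.float64(-2.0)
[... 8848 characters left out ...]
 (np.float64(-71.0), np.float64(-23.0), np.float64(16.0)), (np.float64(-70.0), np.float64(-21.0), np.float64(16.0)), (np.float64(-71.0), np.float64(-19.0), np.float64(16.0)), (np.float64(-70.0), np.float64(-16.0), np.float64(15.0)), (np.float64(-71.0), np.float64(-14.0), np.float64(17.0))]
328 [(np.float64(9.0), np.float64(-17.0), np.float64(-84.0)), (np.float64(-9.0), np.float64(-17.0), np.float64(-62.0)), (np.float64(-75.0), np.float64(-23.0), np.float64(17.0)), (np.float64(-74.0), np.float64(-21.0), np.float64(16.0)), (np.float64(-74.0), np.float64(-19.0), np.float64(16.0)), (np.float64(-74.0), np.float64(-17.0), np.float64(16.0)), (np.float64(-74.0), np.float64(-14.0), np.float64(15.0))]
```

```bash
python3 -m handwheel '[{"tx":0,"ty":0,"tz":0,"wx":0,"wy":0,"wz":0,"claw":1},{"tx":0,"ty":0,"tz":0,"wx":0,"wy":0,"wz":0,"claw":1},{"tx":0,"ty":0,"tz":0,"wx":0,"wy":0,"wz":0,"claw":1},{"tx":0,"ty":0,"tz":0,"wx":0,"wy":0,"wz":0,"claw":1},{"tx":0,"ty":0,"tz":0,"wx":0,"wy":0,"wz":0,"claw":1},{"tx":0,"ty":0,"tz":0.6,"wx":0,"wy":0,"wz":0,"claw":1},{"tx":0,"ty":0,"tz":1.2,"wx":0,"wy":0,"wz":0,"claw":1},{"tx":0,"ty":0,"tz":1.8,"wx":0,"wy":0,"wz":0,"claw":1},{"tx":0,"ty":0,"tz":2.1,"wx":0,"wy":0,"wz":0,"claw":1},{"tx":0,"ty":0,"tz":2.1,"wx":0,"wy":0,"wz":0,"claw":1},{"tx":0,"ty":0,"tz":2.1,"wx":0,"wy":0,"wz":0,"claw":1}]' 40
python3 - <<'E'
from h import *
im,d,P,K,T=grab("wrist"); cv2.imwrite("pics/w10.png",im)
Rm,p,s=tool(); L=(P-p)@Rm*1000
print(s["position"],s["force"],s["width"])
i=im.astype(int); g=(i[...,1]>1.5*i[...,2])&(i[...,1]>1.5*i[...,0])&(i[...,1]>60)&(P[...,2]>.008)&(P[...,2]<.04)
n,l,st,c=cv2.connectedComponentsWithStats(g.astype(np.uint8))
for k in range(1,n):
    if st[k,4]>100: print(st[k],c[k],np.nanmean(P[l==k],0),np.nanmean(L[l==k],0))
print("pivot?",)
E
```

```text
clock: 11.85
position: [0.4643, -0.2194, -0.0061]
ee_rot: [-3.048, -0.76, 0.001]
force: [0.4, -0.4, -0.3]
width: 0.995
[ 0.46456583 -0.21947632 -0.0058092 ] [0.0382504  1.13055403 0.27532986] 0.9989064056970188
[272 220  25  60 663] [283.59577677 253.89140271] [ 0.46311545 -0.19937796  0.02302223] [  8.15575553 -18.42974658 -28.8292824 ]
[347 223  25  57 654] [359.23394495 253.75993884] [ 0.48113988 -0.23311324  0.02311276] [  8.2181492   19.81870873 -28.92793411]
pivot?
```

View pics/w10.png

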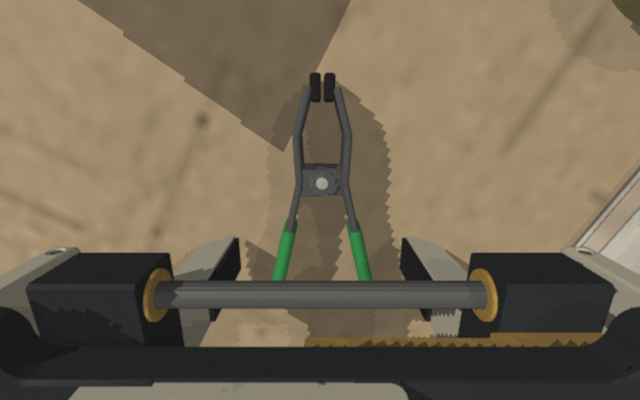

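```bash
python3 -m handwheel '[{"tx":0,"ty":0.05,"tz":0.4,"wx":0,"wy":0,"wz":0,"claw":0.7},{"tx":0,"ty":0.05,"tz":0.4,"wx":0,"wy":0,"wz":0,"claw":0.6},{"tx":0,"ty":0.05,"tz":0.4,"wx":0,"wy":0,"wz":0,"claw":0.5},{"tx":0,"ty":0.05,"tz":0.4,"wx":0,"wy":0,"wz":0,"claw":0.45},{"tx":0,"ty":0.05,"tz":0.4,"wx":0,"wy":0,"wz":0,"claw":0.4},{"tx":0,"ty":0.05,"tz":0.4,"wx":0,"wy":0,"wz":0,"claw":0.36},{"tx":0,"ty":0.05,"tz":0.4,"wx":0,"wy":0,"wz":0,"claw":0.33},{"tx":0,"ty":0.05,"tz":0.4,"wx":0,"wy":0,"wz":0,"claw":0.31},{"tx":0,"ty":0.05,"tz":0.4,"wx":0,"wy":0,"wz":0,"claw":0.31},{"tx":0,"ty":0.05,"tz":0.4,"wx":0,"wy":0,"wz":0,"claw":0.31},{"tx":0,"ty":0.05,"tz":0.4,"wx":0,"wy":0,"wz":0,"claw":0.31},{"tx":0,"ty":0.05,"tz":0.4,"wx":0,"wy":0,"wz":0,"claw":0.31}]' 45
python3 - <<'E'
from h import *
im,d,P,K,T=grab("wrist"); cv2.imwrite("pics/w11.png",im)
Rm,p,s=tool(); print(s["position"],s["force"],s["width"])
E
```

```text
clock: 12.9
position: [0.4649, -0.22, -0.0096]
ee_rot: [3.048, 0.76, 0.0]
force: [0.2, 0.8, 0.6]
width: 0.316
[ 0.46489082 -0.21999624 -0.00960755] [-0.51038528  0.20490407  1.16206732] 0.3131995489788588
```

View pics/w11.png

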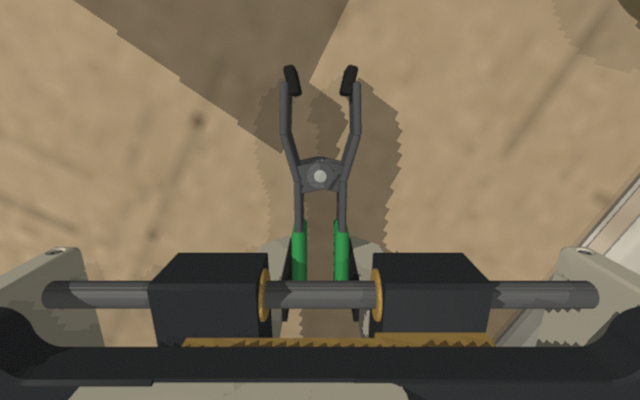

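```bash
python3 -m handwheel '[{"tx":0,"ty":0,"tz":-1,"wx":0,"wy":0,"wz":0,"claw":0.31},{"tx":0,"ty":0,"tz":-3,"wx":0,"wy":0,"wz":0,"claw":0.31},{"tx":0,"ty":0,"tz":-5,"wx":0,"wy":0,"wz":0,"claw":0.31},{"tx":0,"ty":0,"tz":-7,"wx":0,"wy":0,"wz":0,"claw":0.31},{"tx":0,"ty":0,"tz":-9,"wx":0,"wy":0,"wz":0,"claw":0.31},{"tx":0,"ty":0,"tz":-9,"wx":0,"wy":0,"wz":0,"claw":0.31},{"tx":0,"ty":0,"tz":-9,"wx":0,"wy":0,"wz":0,"claw":0.31},{"tx":0,"ty":0,"tz":-9,"wx":0,"wy":0,"wz":0,"claw":0.31}]' 45
python3 - <<'E'
from h import *
im,d,P,K,T=grab("wrist"); cv2.imwrite("pics/w12.png",im)
Rm,p,s=tool(); L=(P-p)@Rm*1000; print(s["position"],s["force"],s["width"])
for n in ["scene","top"]:
  im2,d2,P2,K2,T2=grab(n)
  r=nets.cut_out("panel",n)[0]; Q=P2[r["region"]]; print(n,r["score"],np.nanmedian(Q,0))
print(row(down(-87),[0.40,-0.09,.08]),row(down(-87),[0.39,0.008,.08]))
E
```

```text
clock: 13.62
position: [0.4644, -0.2199, 0.0801]
ee_rot: [-3.048, -0.76, 0.001]
force: [-0.0, 0.2, -1.5]
width: 0.31
[ 0.46410507 -0.21978551  0.07966614] [-0.69908856 -0.59949081 -1.60983885] 0.31340712211127486
scene 0.59 [0.60922276 0.01743808 0.08714604]Traceback (most recent call last):
  File "<stdin>", line 6, in <module>
IndexError: list index out of range
```

View pics/w12.png

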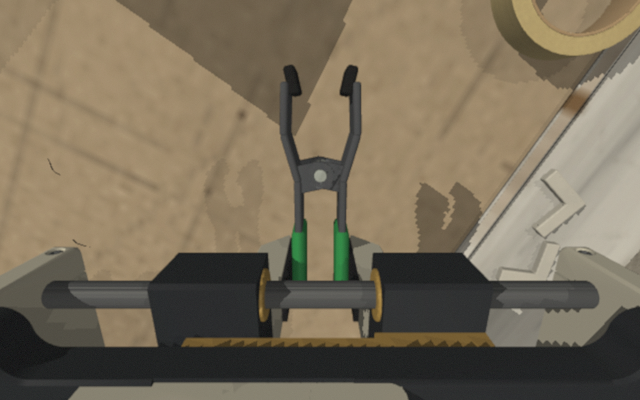

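```bash
python3 - <<'E'
from h import *
im,d,P,K,T=grab("wrist")
Rm,p,s=tool(); L=(P-p)@Rm*1000; np.save("Lclamp.npy",L)
for (u,v) in [(320,175),(289,70),(292,80),(296,90),(348,70),(350,78),(345,90),(287,100),(355,100),(283,120),(358,120)]: print((u,v),L[v,u].round(1),im[v,u])
print(row(down(-87),[0.40,-0.09,.08]),row(down(-87),[0.39,0.008,.08]))
E
```

```text
(320, 175) [ 49.8   0.1 -32.5] [140 153 151]
(289, 70) [ 94.3 -12.9 -29.7] [34 37 37]
(292, 80) [ 90.3 -11.7 -30.1] [32 34 36]
(296, 90) [ 86.3 -10.1 -29.9] [32 35 37]
(348, 70) [ 94.4  12.1 -27.9] [34 36 36]
(350, 78) [ 91.1  12.8 -30.3] [34 37 35]
(345, 90) [ 86.3  10.7 -30.8] [32 35 36]
(287, 100) [ 82.3 -14.  -30.5] [50 51 51]
(355, 100) [ 82.2  15.2 -30.4] [79 79 80]
(283, 120) [ 74.  -16.  -31.4] [74 76 76]
(358, 120) [ 73.9  16.7 -31.1] [73 75 75]
(array([  0.41, -14.49,  -0.02]), array([-0.05,  0.06, 25.02])) (array([ 4.130e+00, -2.361e+01, -1.000e-02]), array([-0.05,  0.06, 25.02]))
```

```bash
python3 -m handwheel '[{"tx":0.4,"ty":-14.5,"tz":0,"wx":0,"wy":0,"wz":25,"claw":0.31},{"tx":0.4,"ty":-14.5,"tz":0,"wx":0,"wy":0,"wz":25,"claw":0.31},{"tx":0.4,"ty":-14.5,"tz":0,"wx":0,"wy":0,"wz":25,"claw":0.31},{"tx":0.4,"ty":-14.5,"tz":0,"wx":0,"wy":0,"wz":25,"claw":0.31},{"tx":2.5,"ty":-19,"tz":0,"wx":0,"wy":0,"wz":25,"claw":0.31},{"tx":3.2,"ty":-21.5,"tz":0,"wx":0,"wy":0,"wz":25,"claw":0.31},{"tx":4.1,"ty":-23.6,"tz":0,"wx":0,"wy":0,"wz":25,"claw":0.31},{"tx":4.1,"ty":-23.6,"tz":0,"wx":0,"wy":0,"wz":25,"claw":0.31},{"tx":4.1,"ty":-23.6,"tz":0,"wx":0,"wy":0,"wz":25,"claw":0.31},{"tx":4.1,"ty":-23.6,"tz":0,"wx":0,"wy":0,"wz":25,"claw":0.31}]' 45
python3 - <<'E'
from h import *
im,d,P,K,T=grab("wrist"); cv2.imwrite("pics/w13.png",im); np.save("w13P.npy",P)
Rm,p,s=tool(); print(s["position"],s["ee_rot"],s["force"],s["width"])
r=nets.cut_out("panel","wrist")
if r:
    Q=P[r[0]["region"]]; print(r[0]["score"],np.nanmin(Q,0),np.nanmax(Q,0))
    h=Q[(Q[:,2]>.128)&(Q[:,2]<.14)]; print(len(h),h.min(0),h.max(0),h.mean(0))
    for x in np.arange(.53,.73,.02):
        k=abs(h[:,0]-x)<.005
        if k.sum(): print(x.round(3),k.sum(),h[k].mean(0).round(4),h[k][:,1].min().round(4),h[k][:,1].max().round(4))
E
```

```text
clock: 14.75
position: [0.3902, 0.0071, 0.0802]
ee_rot: [3.14, 0.083, -0.001]
force: [0.6, -0.5, -2.0]
width: 0.313
[0.39018648 0.00664735 0.08017633] [ 3.14012683e+00  8.07348599e-02 -5.99217361e-04] [ 0.12188789 -0.53852995 -0.66314834] 0.3090483110802014
```

View pics/w13.png

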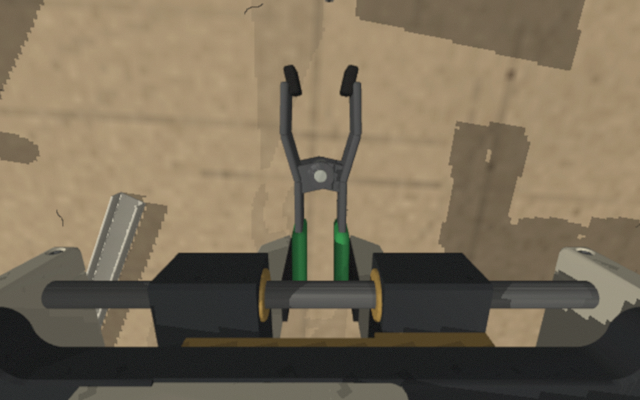

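```bash
python3 -m handwheel '[{"tx":0,"ty":0,"tz":-4,"wx":0,"wy":0,"wz":0,"claw":0.31},{"tx":0,"ty":0,"tz":-8,"wx":0,"wy":0,"wz":0,"claw":0.31},{"tx":3,"ty":0,"tz":-10,"wx":0,"wy":0,"wz":0,"claw":0.31},{"tx":6,"ty":0,"tz":-10,"wx":0,"wy":0,"wz":0,"claw":0.31},{"tx":8,"ty":0,"tz":-10,"wx":0,"wy":0,"wz":0,"claw":0.31},{"tx":8,"ty":0,"tz":-10,"wx":0,"wy":0,"wz":0,"claw":0.31},{"tx":8,"ty":0,"tz":-10,"wx":0,"wy":0,"wz":0,"claw":0.31},{"tx":8,"ty":0,"tz":-10,"wx":0,"wy":0,"wz":0,"claw":0.31},{"tx":8,"ty":0,"tz":-10,"wx":0,"wy":0,"wz":0,"claw":0.31}]' 45
cat > look.py <<'E'
from h import *
import sys
im,d,P,K,T=grab("wrist"); cv2.imwrite(f"pics/{sys.argv[1]}.png",im); np.save("wP.npy",P)
Rm,p,s=tool(); print(s["position"],s["ee_rot"],s["force"],s["width"])
h=P[(P[...,2]>.128)&(P[...,2]<.139)&(P[...,1]>-.02)&(P[...,1]<.05)&(P[...,0]>.5)]; print(len(h))
if len(h):
    print(h.min(0),h.max(0),h.mean(0))
    for x in np.arange(h[:,0].min(),h[:,0].max(),.015):
        k=abs(h[:,0]-x)<.006
        if k.sum(): print(x.round(3),k.sum(),h[k].mean(0).round(4),h[k][:,1].min().round(4),h[k][:,1].max().round(4))
E
python3 look.py w14
```

```text
clock: 15.6
position: [0.4689, 0.0111, 0.1799]
ee_rot: [3.14, 0.081, -0.002]
force: [0.1, 0.3, -1.2]
width: 0.306
[0.4690112  0.01128315 0.18004314] [ 3.14020334e+00  8.17031895e-02 -1.70132005e-03] [-0.01918795  0.36670555 -0.76926347] 0.3146329759409667
1164
[0.53670608 0.00617427 0.13074948] [0.61104875 0.0156156  0.13562091] [0.57604247 0.0110343  0.13297865]
0.537 82 [0.5396 0.0091 0.1329] 0.0062 0.0119
0.552 171 [0.5518 0.0097 0.133 ] 0.0066 0.0127
0.567 174 [0.5668 0.0106 0.133 ] 0.0076 0.0136
0.582 188 [0.5818 0.0114 0.133 ] 0.0086 0.0143
0.597 217 [0.5967 0.012  0.133 ] 0.0089 0.0152
```

View pics/w14.png

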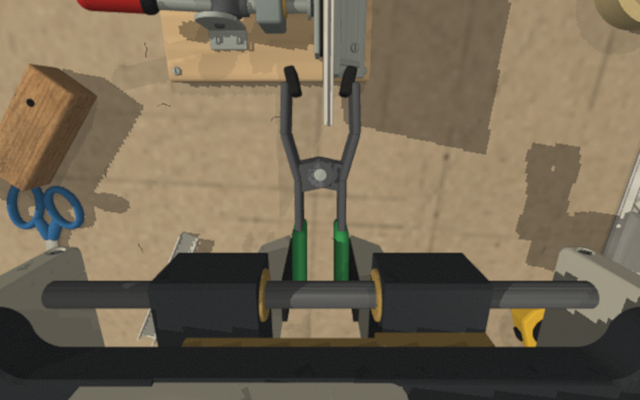

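```bash
python3 - <<'E'
from h import *
print(row(down(-87),[0.403,0.0024,.18]),row(down(-87),[0.403,0.0024,.069]))
E
```

```text
(array([-6.64,  0.54,  0.01]), array([ 0.02,  0.06, -0.02])) (array([-6.63,  0.54, 11.11]), array([ 0.02,  0.06, -0.02]))
```

```bash
python3 -m handwheel '[{"tx":-3,"ty":0.5,"tz":0,"wx":0,"wy":0,"wz":0,"claw":0.31},{"tx":-6.6,"ty":0.5,"tz":0,"wx":0,"wy":0,"wz":0,"claw":0.31},{"tx":-6.6,"ty":0.5,"tz":0,"wx":0,"wy":0,"wz":0,"claw":0.31},{"tx":-6.6,"ty":0.5,"tz":3,"wx":0,"wy":0,"wz":0,"claw":0.31},{"tx":-6.6,"ty":0.5,"tz":6,"wx":0,"wy":0,"wz":0,"claw":0.31},{"tx":-6.6,"ty":0.5,"tz":9,"wx":0,"wy":0,"wz":0,"claw":0.31},{"tx":-6.6,"ty":0.5,"tz":11.1,"wx":0,"wy":0,"wz":0,"claw":0.31},{"tx":-6.6,"ty":0.5,"tz":11.1,"wx":0,"wy":0,"wz":0,"claw":0.31},{"tx":-6.6,"ty":0.5,"tz":11.1,"wx":0,"wy":0,"wz":0,"claw":0.31},{"tx":-6.6,"ty":0.5,"tz":11.1,"wx":0,"wy":0,"wz":0,"claw":0.31}]' 45
python3 - <<'E'
from h import *
print(tool()[1],row(down(-87),[0.403,0.0024,.069]),row(down(-87),[0.4631,0.0055,.069]))
E
```

```text
clock: 16.48
position: [0.4049, 0.0035, 0.0704]
ee_rot: [3.14, 0.083, 0.002]
force: [-0.4, -0.3, -0.7]
width: 0.311
[0.40494829 0.00345129 0.07037371] (array([-0.2 ,  0.09,  0.14]), array([ 0.  , -0.06,  0.02])) (array([5.82, 0.1 , 0.14]), array([ 0.  , -0.06,  0.02]))
```

```bash
python3 -m handwheel '[{"tx":0.5,"ty":0.1,"tz":0.1,"wx":0,"wy":0,"wz":0,"claw":0.31},{"tx":1,"ty":0.1,"tz":0.1,"wx":0,"wy":0,"wz":0,"claw":0.31},{"tx":1.8,"ty":0.1,"tz":0.1,"wx":0,"wy":0,"wz":0,"claw":0.31},{"tx":2.5,"ty":0.1,"tz":0.1,"wx":0,"wy":0,"wz":0,"claw":0.31},{"tx":2.5,"ty":0.1,"tz":0.1,"wx":0,"wy":0,"wz":0,"claw":0.31},{"tx":2.5,"ty":0.1,"tz":0.1,"wx":0,"wy":0,"wz":0,"claw":0.31},{"tx":2.5,"ty":0.1,"tz":0.1,"wx":0,"wy":0,"wz":0,"claw":0.31}]' 45
python3 look.py w15
python3 - <<'E'
from h import *
print(row(down(-87),[0.4631,0.0055,.069]))
E
```

```text
clock: 17.07
position: [0.4292, 0.0037, 0.0682]
ee_rot: [3.14, 0.083, -0.001]
force: [0.2, 0.1, -0.6]
width: 0.313
[0.42903085 0.00363973 0.06820209] [ 3.14039439e+00  8.27442549e-02 -1.03803336e-03] [-0.11535945 -0.46910525 -1.0434693 ] 0.3140236119755947
321
[0.53570444 0.0059729  0.12811929] [0.53973403 0.01197303 0.13518096] [0.53739251 0.00890781 0.13229915]
0.536 321 [0.5374 0.0089 0.1323] 0.006 0.012
(array([ 3.41, -0.01, -0.08]), array([0.01, 0.04, 0.02]))
```

View pics/w15.png

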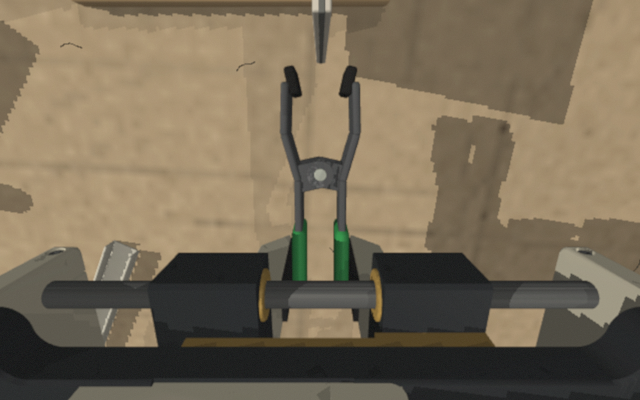

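```bash
python3 -m handwheel '[{"tx":0.4,"ty":0,"tz":0,"wx":0,"wy":0,"wz":0,"claw":0.31},{"tx":0.9,"ty":0,"tz":0,"wx":0,"wy":0,"wz":0,"claw":0.31},{"tx":1.4,"ty":0,"tz":0,"wx":0,"wy":0,"wz":0,"claw":0.31},{"tx":1.9,"ty":0,"tz":0,"wx":0,"wy":0,"wz":0,"claw":0.31},{"tx":2.4,"ty":0,"tz":0,"wx":0,"wy":0,"wz":0,"claw":0.31},{"tx":2.9,"ty":0,"tz":0,"wx":0,"wy":0,"wz":0,"claw":0.31},{"tx":3.2,"ty":0,"tz":0,"wx":0,"wy":0,"wz":0,"claw":0.31},{"tx":3.4,"ty":0,"tz":0,"wx":0,"wy":0,"wz":0,"claw":0.31},{"tx":3.4,"ty":0,"tz":0,"wx":0,"wy":0,"wz":0,"claw":0.31},{"tx":3.4,"ty":0,"tz":0,"wx":0,"wy":0,"wz":0,"claw":0.31},{"tx":3.4,"ty":0,"tz":0,"wx":0,"wy":0,"wz":0,"claw":0.31}]' 45
python3 look.py w16
python3 - <<'E'
from h import *
im,d,P,K,T=grab("scene")
cv2.imwrite("pics/s16.png",cv2.resize(im[110:230,260:420],(800,600),interpolation=cv2.INTER_CUBIC))
m=(P[...,0]>.55)&(P[...,0]<.72)&(P[...,1]>0)&(P[...,1]<.03)&(P[...,2]>.06)&(P[...,2]<.13)
Q=P[m]; A=np.c_[Q[:,0],Q[:,2],np.ones(len(Q))]; k=np.ones(len(Q),bool)
for _ in range(4):
    c=np.linalg.lstsq(A[k],Q[k,1],rcond=None)[0]; r=Q[:,1]-A@c; k=abs(r)<.004
print("panel face slopes dy/dx, dy/dz",c,k.sum())
E
```

```text
clock: 18.03
position: [0.4631, 0.0054, 0.0683]
ee_rot: [3.14, 0.083, -0.001]
force: [0.5, -0.2, -0.5]
width: 0.313
[0.46309318 0.0054428  0.06830168] [ 3.14042711e+00  8.26466025e-02 -4.14571078e-04] [-0.20646198  0.39812854 -1.24877759] 0.3120481477554353
2415
[0.53604003 0.00617075 0.13061906] [0.57359813 0.01372059 0.13549439] [0.55582107 0.00990092 0.13303135]
0.536 326 [0.5392 0.0091 0.1331] 0.0062 0.012
0.551 755 [0.5512 0.0096 0.133 ] 0.0065 0.0127
0.566 871 [0.5662 0.0105 0.133 ] 0.0072 0.0137
panel face slopes dy/dx, dy/dz [ 0.0515697  -0.00886789 -0.01291349] 447
```

View pics/w16.png

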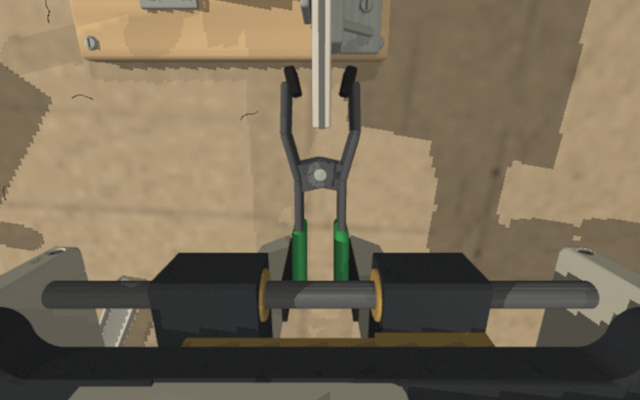

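View pics/s16.png

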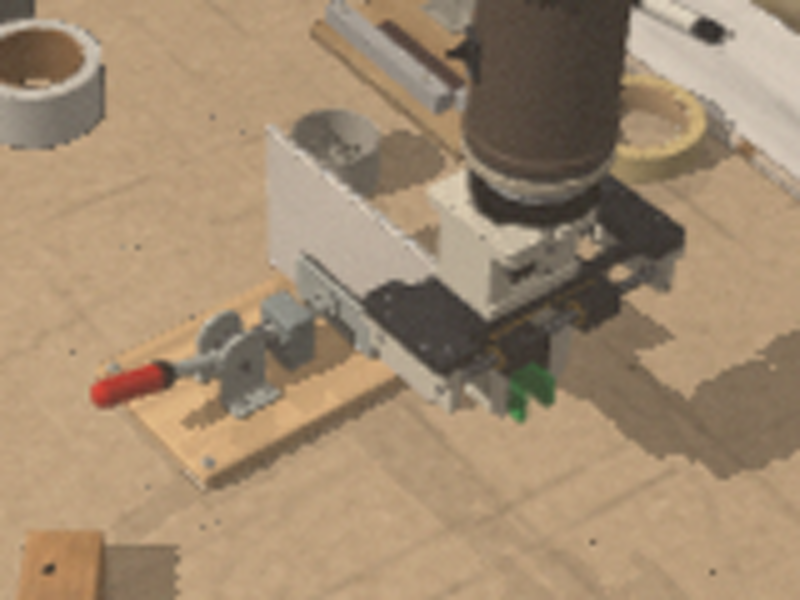

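```bash
python3 -m handwheel '[{"tx":0,"ty":0,"tz":0,"wx":0,"wy":0,"wz":0,"claw":0.31},{"tx":0,"ty":0,"tz":0,"wx":0,"wy":0,"wz":0,"claw":0.31},{"tx":0,"ty":0,"tz":0,"wx":0,"wy":0,"wz":0,"claw":0.31},{"tx":0,"ty":0,"tz":0,"wx":0,"wy":0,"wz":0,"claw":0.31}]' 45
python3 - <<'E'
from h import *
print(arm.sign_off())
E
```

```text
clock: 18.47
position: [0.4634, 0.0055, 0.0684]
ee_rot: [3.14, 0.083, 0.0]
force: [-0.6, 0.4, -1.1]
width: 0.313
the job is handed in; nothing more can be done
None
```

The lever is down, and the spring clamp is held wide open in the air around the panel's free edge. I handed the job in at 18.5 s. The hand-in gives no verdict, so the figures below are my own camera and arm readings.

**Last checks:**
- **Lever and panel:** from the slope of its grip, the lever is at about 1.18 rad, against a stop at 1.2. The panel face is 0.009 rad from vertical. I couldn't measure the pad's contact force. I only saw the lever down and the panel standing upright.
- **Spring clamp:** the fingers hold the grips 29 mm apart, about parallel. The jaw tips are about 20 mm past the edge and 89 mm above the table. The panel sits midway between the jaws, with roughly 7 mm clear on each side. The force reading showed no contact with the panel.
- **Other things:** I touched nothing else on the way, and the items in view looked unmoved. I did not measure each one.

**What disagreed:** the fingertips sit about 13 mm behind the TCP according to the wrist camera's depth, not 14 mm ahead as stated. Because of that, my first attempt on the clamp closed just above the grips. I saw this in the picture, went 25 mm lower and gripped it properly. The lever also needed pushing further down than I first worked out, for the same reason.

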